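# Make the mini throwing wheel ready for the next pupil

## Task

Get the mini throwing wheel ready for the next pupil: seat the wheel head with the D-shaped bore on the wheel's flatted shaft, flat down on its flange, and gather the throwing tools in the wooden caddy, each level and centred across its own pair of notches: short knife in the narrow front pair, loop tool in the middle, long throwing stick in the wide back pair. Leave the square-bored head, the slip brush and the two test tiles where they are.

Things in the scene. Friction and masses are not known exactly. Their poses are not given: they have to be found in the camera images.
- mini_wheel: Fixed white mini throwing wheel, 160 mm round, 40 high; grey splash pan, rim 144 across at z 56. In its centre a flange (42 mm, top z 62) with a steel D-shaft: 16 mm diameter, flat 5 mm from the axis, full to z 69, tapered to the tip at z 74; black dot on the flange beside the flat. Origin on the shaft axis at table height; x points to the flat, z up; dial on the -x side.
- tool_caddy: Fixed wooden caddy, 148 mm long, fan-shaped: two rails 12 mm thick with 3 pairs of notches. Origin mid-board at table height, x to the wide end (away from robot); tools lie along y, centred y = 0. Pairs at x = -48, 0, +48 mm, rails 66, 108, 150 mm apart. Notch floor 20 mm wide at z 30, rail top z 42 (38 wide); board between rails at z 8. Fingers opened wide would hit a tool in the next pair.
- wheel_head: The wheel's own head: flat aluminium disc, 60 mm diameter, 12 thick, about 90 g, with a D-shaped bore right through (18.6 mm diameter, flat 6.2 mm from the axis) and a small dark dot beside the flat. Lies right way up. Origin: centre of its underside; x points to the bore's flat, z up. It fits when its x points as the wheel's x; seated, its underside is at z 62.
- square_bore_head: Look-alike, to be left: aluminium disc of the same size and finish, but with a square bore 14.4 mm wide and no dot. Origin: centre of its underside.
- throwing_stick: Long throwing stick: plain pale boxwood stick, 237 mm long, about 10 mm thick in the middle, tapered to both ends, 19 g. Lies along its y axis; it can roll about its length. Origin: middle of its underside; take it there, across.
- loop_tool: Loop tool: wooden handle with a wire loop at one end, 191 mm long, 10 thick; handle 12 mm wide, loop 25 wide, 22 g. Lies along its y axis, loop towards -y. Origin: middle of its length, underside; the handle and its ferrule run from 44 mm on the loop side to the far end: take it at the origin, across.
- short_knife: Short potter's knife: a dark wooden bar with a skew bevelled tip, 120 mm long, 14 wide, 10 thick, about 18 g. Lies along its y axis, tip towards +y. Origin: middle of its underside; take it there, across.
- slip_brush: Look-alike, to be left: slip brush with a wooden handle like the loop tool's, but bristles in a metal ferrule instead of the wire loop; 201 mm long, 9 mm thick. Lies along its y axis, bristles towards -y. Origin: middle of its underside.
- plain_tile: Unglazed red test tile between wheel and caddy, 34 x 50 mm, 8 mm thick; to be left. Origin: centre of its underside.
- glazed_tile: Test tile with blue glaze between wheel and caddy, 34 x 50 mm, 9 mm thick; to be left. Origin: centre of its underside.
Things that resemble listed ones, but are neither listed nor needed, are in the scene too. Leave any turquoise look-alike of the wheel_head alone.

How it is judged:
By the outcome, as a careful person would: the job done as asked, in the order asked, and still so for the second after the job is handed in, with the robot touching nothing.
It also fails if it takes over 96 s, if anything falls off the work surface, if the arm or the gripper's body presses on something with over 40 N, if the wrist force passes 120 N, or if a joint passes its speed limit or range.

## Robot

A 6-joint arm with a two-finger parallel gripper is mounted at the origin on the work surface; the furniture and walls round the work are solid. World frame = base frame: x ahead of the robot, y to its left, z up, the work surface at z = 0. Lengths are in m, angles in rad, forces in N, time in s.
With the tool pointing down it reaches from about 0.35 to 0.975 m from the base axis. Payload 7.1 kg.
Tool frame: the origin (TCP) lies where the fingers leave the gripper's body, on its centre line; the fingertips stand 80 mm ahead of it and the grasp point (between the pads) lies 61 mm ahead of it; x points along the fingers, y is the direction in which the jaws open and shut, and the axes are right-handed (so a half turn about x gives the same grasp; the last joint's range is limited). The gripper opens to 88 mm and grips with 3 to 60 N. Pads are 20 mm wide; open, the fingers measure 115 mm over their backs; the gripper's body (75 mm by 178 mm) begins 61 mm behind the grasp point.
Start: joints at [-1.25, 0.423, 1.63, -0, 1.089, -0.019], TCP at [0.208, -0.589, 0.303] pointing down, gripper open.
Joint ranges: [-3, 3], [-0.9, 2.11], [0.09, 2.58], [-1.31, 4.45], [0.11, 2.69], [-2.54, 2.54]. Speed limits (rad/s): [2.39, 2.39, 3.01, 3.14, 3.14, 3.14].

## Interface

Orientations are given as a unit quaternion [x, y, z, w].
In Python, from cell import sensors, read_camera, robot gives the robot as it stands.
- The arm moves only by the shell command python3 -m inch 'ROWS' [FORCE]. ROWS is text: rows parted by semicolons, each of 7 numbers parted by spaces: the turn, a rotation vector about the world's x, y, z in degrees, then the shift along the world's x, y, z in m, then the opening, from 0 (shut) to 1 (fully open). A call has 1 to 20 rows; each row is the pose to reach, as a shift and turn from the pose commanded when the call began; what a row does not reach only later rows make up. A row lasts 1/10 s, in which the tool goes at most 50 mm and 8.59 degrees, less where a joint would pass 70% of its speed; a pose out of reach is approached as far as the arm can. A call with a gripper value outside its range is refused whole. The fingers move at their own pace and stop on an object; FORCE is the grip in N (left out, the last holds). Time passes only in rows, so rows that repeat a pose let the fingers close. It gives the time, the measured TCP pose, the force and the opening at its end, in the units of the state.
- sensors.get_state(): the state, without advancing time (a new reading comes with each control period).
- read_camera(name): name is "scene" or "top" or "wrist"; returns a dict with "pixels" (400x640x3 uint8, red, green, blue), "mtx" (3x3 intrinsics, pixels), "rvec" (rotation vector, rad) and "tvec" (3), from world to camera coordinates, as OpenCV has them; the wrist camera has in their place "tool_from_camera" (4x4, takes a point from camera to tool coordinates, whose origin is the TCP and whose axes are the tool frame's). Camera axes: x right, y down, z forward; pixel columns grow to the right and rows downward; lengths in m; the calibration is good to about 2 mm. A picture is of the moment at which its call begins: read the wrist's pose just before it. There is no depth.
- robot.finish_job(): hands the job in, once; it reports no verdict.
The state is a dict: "time_s": time; "joints": joint angles; "joint_velocities": joint speeds; "effort": joint torques, N m; "tool_pos": TCP position; "tool_rot": TCP orientation; "wrist_force": force on the tool from outside, world axes, zero at the start; "torque": the same for the moment, N m; "finger_gap": finger opening in m.
Only numpy, scipy, OpenCV 4.12 (cv2) and the standard library are available. Lean on these libraries where they do the work, as an engineer would, in place of code of your own. Each camera call takes 0.05 s, during which the arm holds its last target.

## Working session

There is one attempt and no reset: what is moved stays moved. The work goes in short steps, Python scripts to look and compute and a shell command to move; the robot and the scene stay as the last step left them, time stands still between calls to the robot, and variables do not carry over. Pictures are saved under pics/ and viewed, and the job is handed in when it is done.

```bash
ls -la; mkdir -p pics; python3 - <<'E'
from cell import sensors, read_camera, robot
import cv2
print(sensors.get_state())
for n in ("scene","top","wrist"):
    c=read_camera(n); cv2.imwrite(f"pics/{n}0.png",c["pixels"][:,:,::-1])
    print(n,{k:v for k,v in c.items() if k!="pixels"})
E
```

```text
total 12
drwxr-xr-x  3 agent agent 4096 Dec  6 13:22 .
drwxr-xr-x 23 root  root  4096 Dec  6 13:22 ..
drwxr-xr-x  2 agent agent 4096 Dec  6 13:22 pics
{'time_s': 0.0, 'joints': array([-1.24998994e+00,  4.23819684e-01,  1.63067853e+00, -3.23405412e-05,
        1.08861239e+00, -1.89952745e-02]), 'joint_velocities': array([ 0.00087265, -0.00067441,  0.0003744 , -0.00172615, -0.0005751 ,
        0.00098366]), 'effort': array([-2.30436090e-03, -5.44623506e+01, -2.73664159e+01,  6.41263998e-02,
        2.26998772e-02, -1.39996869e-04]), 'tool_pos': array([ 0.20819673, -0.58884435,  0.30191933]), 'tool_rot': array([-0.69683374, -0.12009512,  0.69701513, -0.11903702]), 'wrist_force': array([ 0.03950895, -0.80961955,  0.63908021]), 'torque': array([ 0.00361636,  0.05675558, -0.00726486]), 'finger_gap': 0.08761202169407037}
scene {'mtx': array([[425.26837971,   0.        , 313.54691375],
       [  0.        , 425.26837971, 206.54383792],
       [  0.        ,   0.        ,   1.        ]]), 'rvec': array([ 0.90993327, -2.47263489,  1.09133428]), 'tvec': array([0.33048953, 0.20038076, 1.05977786])}
top {'mtx': array([[509.3304464 ,   0.        , 320.56834427],
       [  0.        , 509.3304464 , 198.48377355],
       [  0.        ,   0.        ,   1.        ]]), 'rvec': array([ 2.187304  , -2.14948174,  0.07013612]), 'tvec': array([0.05476374, 0.40358186, 1.40560934])}
wrist {'mtx': array([[315.25345893,   0.        , 321.73051528],
       [  0.        , 315.25345893, 200.99904761],
       [  0.        ,   0.        ,   1.        ]]), 'tool_from_camera': array([[ 5.89757491e-05, -3.03257408e-01,  9.52908674e-01,
        -8.26480438e-02],
       [ 9.99999876e-01,  4.88978205e-04,  9.37241140e-05,
        -3.88285511e-04],
       [-4.94374105e-04,  9.52908550e-01,  3.03257399e-01,
        -8.27318905e-02],
       [ 0.00000000e+00,  0.00000000e+00,  0.00000000e+00,
         1.00000000e+00]])}
```

View pics/top0.png

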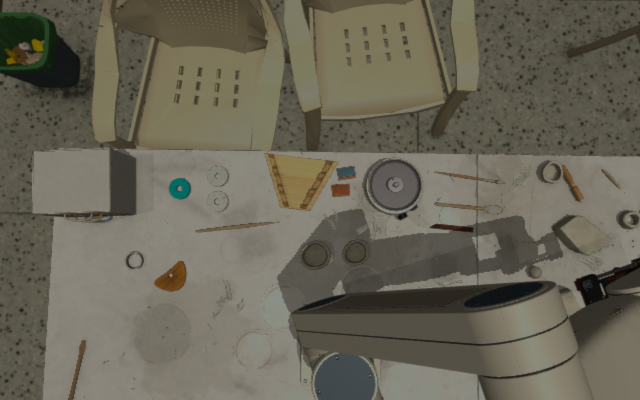

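View pics/scene0.png

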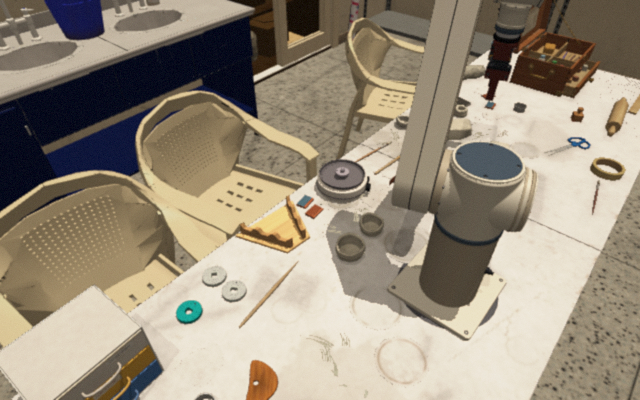

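View pics/wrist0.png

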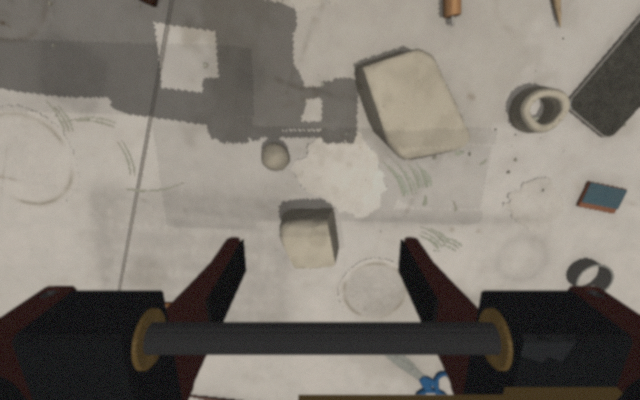

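Top view: wheel at (393,187), caddy (303,180), discs at (217,175) and (217,201), turquoise ring (180,188), long stick (235,227), right group (470,177), (468,207), (452,228). I'll enlarge these.

```bash
cat > h.py <<'E'
import numpy as np, cv2
from cell import sensors, read_camera, robot
from scipy.spatial.transform import Rotation as R
def cam(n):
    s=sensors.get_state(); c=read_camera(n)
    if n=="wrist":
        T=np.eye(4);T[:3,:3]=R.from_quat(s["tool_rot"]).as_matrix();T[:3,3]=s["tool_pos"]
        M=T@c["tool_from_camera"]; Rc=M[:3,:3].T; t=-Rc@M[:3,3]
    else:
        Rc=cv2.Rodrigues(c["rvec"])[0]; t=c["tvec"]
    return dict(px=c["pixels"],K=c["mtx"],R=Rc,t=t)
def save(c,name):
    np.savez(f"pics/{name}.npz",**c); cv2.imwrite(f"pics/{name}.png",c["px"][:,:,::-1])
def load(name): return dict(np.load(f"pics/{name}.npz"))
def back(c,u,v,z):
    o=-c["R"].T@c["t"]; d=c["R"].T@np.linalg.inv(c["K"])@np.array([u,v,1.]); return o+d*(z-o[2])/d[2]
def proj(c,p):
    q=c["R"]@np.asarray(p,float)+c["t"]; q=c["K"]@q; return q[:2]/q[2]
def crop(c,u0,v0,u1,v1,s,out):
    im=c["px"][v0:v1,u0:u1,::-1]
    cv2.imwrite(f"pics/{out}.png",cv2.resize(im,None,fx=s,fy=s,interpolation=cv2.INTER_CUBIC))
E
python3 - <<'E'
from h import *
c=cam("top");save(c,"top1")
crop(c,160,140,360,240,4,"t1a"); crop(c,360,150,520,250,5,"t1b")
c=cam("scene");save(c,"scene1"); crop(c,170,150,370,300,4,"s1a")
E
```

```text
(no output)
```

View pics/t1a.png

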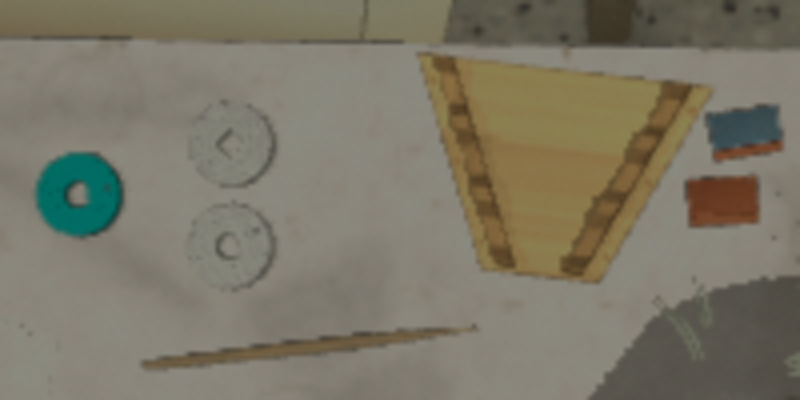

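View pics/t1b.png

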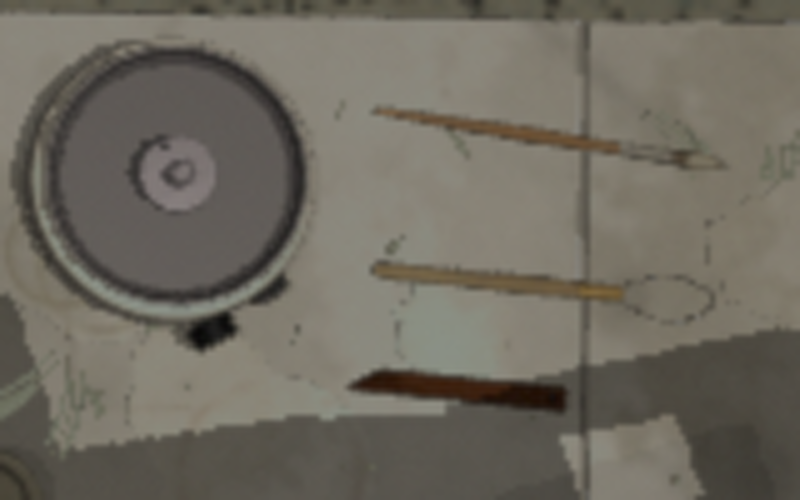

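View pics/s1a.png

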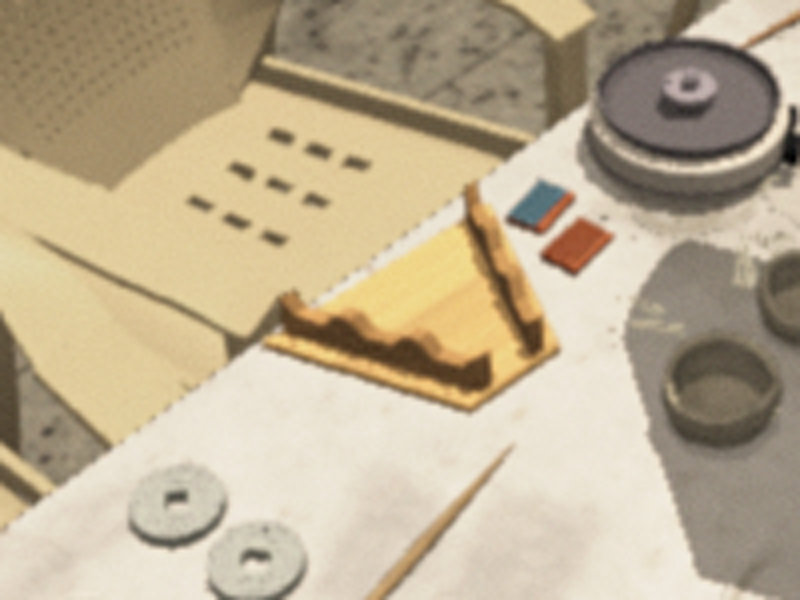

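```bash
python3 - <<'E'
from h import *
c=load("top1")
A=lambda u,v:(160+u/4-.5+.125,140+v/4-.375)
B=lambda u,v:(360+u/5-.4,150+v/5-.4)
def p(n,uv,z): print(n,np.round(uv,1),np.round(back(c,*uv,z),4))
p("head D",A(231,246),.012);p("dot",A(259,221),.012);p("square",A(232,143),.012)
p("stick L",A(143,365),.005);p("stick R",A(476,327),.005)
p("wheel shaft",B(179,173),.074);p("wheel flange",B(177,173),.062); p("flange dot",B(165,146),.062);p("dial",B(213,330),.02)
p("loop end",B(373,269),.005);p("loop loop",B(714,298),.005)
p("knife tip",B(349,386),.005);p("knife tail",B(566,400),.005)
for n,a in dict(TL=(420,54),TR=(712,89),BR=(602,282),BL=(481,270)).items(): p("caddy "+n,A(*a),.008)
for n,a in dict(L0=(445,60),L1=(502,262),R0=(678,90),R1=(575,266)).items(): p("rail "+n,A(*a),.042)
p("brush a",B(373,110),.005);p("brush b",B(725,163),.005)
p("tile blue",B(-115,0),.009);p("tile b",A(744,130),.009);p("tile r",A(722,202),.008)
p("table edge",A(500,43),0);p("table edge",(480,153),0)
E
```

```text
head D [217.4 201.1] [0.3908 0.3523 0.012 ]
dot [224.4 194.9] [0.4087 0.3331 0.012 ]
square [217.6 175.4] [0.4638 0.3542 0.012 ]
stick L [195.4 230.9] [0.3062 0.4131 0.005 ]
stick R [278.6 221.4] [0.3371 0.1789 0.005 ]
wheel shaft [395.4 184.2] [ 0.4396 -0.1394  0.074 ]
wheel flange [395.  184.2] [ 0.4409 -0.1398  0.062 ]
flange dot [392.6 178.8] [ 0.4555 -0.1333  0.062 ]
dial [402.2 215.6] [ 0.3585 -0.1655  0.02  ]
loop end [434.2 203.4] [ 0.3951 -0.2569  0.005 ]
loop loop [502.4 209.2] [ 0.382  -0.4467  0.005 ]
knife tip [429.4 226.8] [ 0.3293 -0.2435  0.005 ]
knife tail [472.8 229.6] [ 0.3236 -0.3641  0.005 ]
caddy TL [264.6 153.1] [0.5301 0.2233 0.008 ]
caddy TR [337.6 161.9] [0.5081 0.0156 0.008 ]
caddy BR [310.1 210.1] [0.3701 0.0907 0.008 ]
caddy BL [279.9 207.1] [0.3771 0.1761 0.008 ]
rail L0 [270.9 154.6] [0.5202 0.2013 0.042 ]
rail L1 [285.1 205.1] [0.3806 0.1583 0.042 ]
rail R0 [329.1 162.1] [0.5017 0.0395 0.042 ]
rail R1 [303.4 206.1] [0.3787 0.1081 0.042 ]
brush a [434.2 171.6] [ 0.485 -0.257  0.005]
brush b [504.6 182.2] [ 0.4581 -0.4538  0.005 ]
tile blue [336.6 149.6] [0.543  0.0191 0.009 ]
tile b [345.6 172.1] [ 0.4791 -0.0074  0.009 ]
tile r [340.1 190.1] [0.4279 0.0074 0.008 ]
table edge [284.6 150.4] [0.5402 0.1673 0.    ]
table edge [480 153] [ 0.5409 -0.3873  0.    ]
```

```bash
python3 - <<'E'
from h import *
s=sensors.get_state()
print(R.from_quat(s["tool_rot"]).as_matrix().round(3), s["time_s"])
E
```

```text
[[-0.     0.333 -0.943]
 [ 0.001 -0.943 -0.333]
 [-1.    -0.001 -0.   ]] 0.25
```

```bash
python3 -m inch '0 0 0 0.212 0.389 0 1;0 0 0 0.212 0.389 0 1;0 0 0 0.212 0.389 0 1;0 0 0 0.212 0.389 0 1;0 0 0 0.212 0.389 0 1;0 0 0 0.212 0.389 0 1;0 0 0 0.212 0.389 0 1;0 0 0 0.212 0.389 0 1;0 0 0 0.212 0.389 0 1;0 0 -15 0.202 0.941 0 1;0 0 -15 0.202 0.941 0 1;0 0 -15 0.202 0.941 0 1;0 0 -15 0.202 0.941 0 1;0 0 -15 0.202 0.941 0 1;0 0 -15 0.202 0.941 0 1;0 0 -15 0.202 0.941 0 1;0 0 -15 0.202 0.941 0 1;0 0 -15 0.202 0.941 0 1;0 0 -15 0.202 0.941 -0.05 1;0 0 -15 0.202 0.941 -0.14 1'
```

```text
time_s: 2.25
tool_pos: [0.4128, 0.3149, 0.2407]
tool_rot: [0.709, 0.03, -0.704, 0.026]
wrist_force: [1.2, 0.9, 0.0]
finger_gap: 0.0878
```

```bash
python3 -m inch '0 0 0 0 0.03 -0.07 1;0 0 0 0 0.03 -0.07 1;0 0 0 0 0.03 -0.07 1;0 0 0 0 0.03 -0.07 1' && python3 - <<'E'
from h import *
s=sensors.get_state();print(s["tool_pos"],s["time_s"],R.from_quat(s["tool_rot"]).as_matrix().round(3))
c=cam("wrist");save(c,"w1")
E
```

```text
time_s: 2.65
tool_pos: [0.4111, 0.34, 0.1685]
tool_rot: [-0.706, -0.028, 0.707, -0.028]
wrist_force: [0.2, 0.3, -0.2]
finger_gap: 0.0878
[0.41106459 0.34000583 0.1685213 ] 2.65 [[-0.001  0.078 -0.997]
 [-0.001 -0.997 -0.078]
 [-1.     0.001  0.001]]
```

View pics/w1.png

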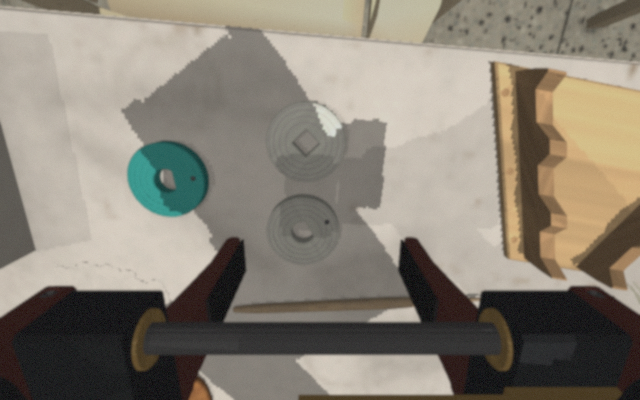

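Wrist view: square-bored disc at (306,141), D-bored disc with dot at (303,229) (dot at (327,222)), turquoise one at (167,178). The (303,229) disc fits the wheel_head description; I'll confirm it enlarged.

```bash
python3 - <<'E'
from h import *
c=load("w1"); crop(c,255,180,355,280,6,"w1c")
E
```

```text
(no output)
```

View pics/w1c.png

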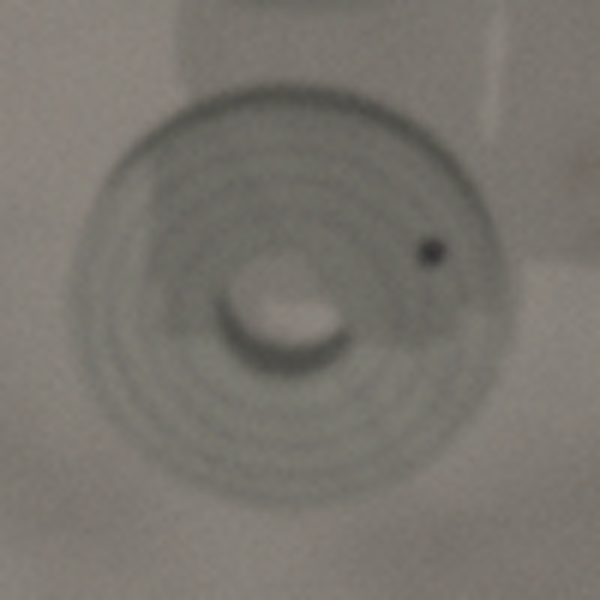

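The crop shows the D-bore: round with a flat towards the upper right, and the dot at crop (431,252) → (326.4,221.6). It is the wheel_head. Measuring.

```bash
python3 - <<'E'
from h import *
c=load("w1"); C=lambda u,v:(255+u/6-.42,180+v/6-.42)
P=np.array([back(c,*C(u,v),.012)[:2] for u,v in [(72,300),(288,507),(513,290),(290,103),(130,440),(450,440)]])
ctr=(P.min(0)+P.max(0))/2
# fit circle
A=np.c_[2*P,np.ones(len(P))]; x=np.linalg.lstsq(A,(P**2).sum(1),rcond=None)[0]
r=np.sqrt(x[2]+x[0]**2+x[1]**2);print("ctr",ctr,x[:2],"r",r)
d=back(c,*C(431,252),.012)[:2]; print("dot",d,"yaw",np.degrees(np.arctan2(*(d-x[:2])[::-1])),np.linalg.norm(d-x[:2]))
# overlay
im=cv2.resize(c["px"][180:280,255:355,::-1],None,fx=6,fy=6,interpolation=cv2.INTER_CUBIC)
def draw(pts,col):
    q=np.array([(np.array(proj(c,p))-[255,180]+.42)*6 for p in pts]).astype(int); cv2.polylines(im,[q],True,col,1)
t=np.linspace(0,2*np.pi,80); th=np.arctan2(*(d-x[:2])[::-1])
o=x[:2]
draw([(*(o+.03*np.array([np.cos(a),np.sin(a)])),.012) for a in t],(0,0,255))
a0=np.arccos(6.2/9.3); t2=np.linspace(a0,2*np.pi-a0,60)+th
draw([(*(o+.0093*np.array([np.cos(a),np.sin(a)])),.012) for a in t2],(0,0,255))
draw([(*(o+.0093*np.array([np.cos(a),np.sin(a)])),.0) for a in t2],(255,0,0))
cv2.imwrite("pics/w1ov.png",im)
E
```

```text
ctr [0.38994657 0.35365191] [0.39013082 0.35367926] r 0.029967954681151116
dot [0.40026774 0.3353027 ] yaw -61.117889023570264 0.020987019410023743
```

View pics/w1ov.png

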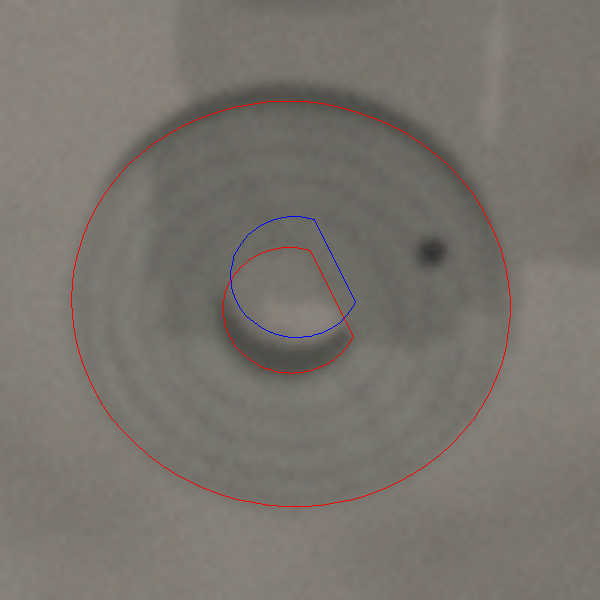

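```bash
python3 -m inch '0 0 0 -0.021 0.0135 -0.03 1;0 0 0 -0.021 0.0135 -0.03 1;0 0 0 -0.021 0.0135 -0.03 1;0 0 0 -0.021 0.0135 -0.03 1'; python3 - <<'E'
from h import *
c=cam("wrist");save(c,"w2");s=sensors.get_state();print(s["tool_pos"])
E
```

```text
time_s: 3.1
tool_pos: [0.3914, 0.3538, 0.1402]
tool_rot: [0.707, 0.028, -0.706, 0.027]
wrist_force: [0.0, -0.0, 0.4]
finger_gap: 0.0877
[0.39140888 0.35373421 0.14004405]
```

View pics/w2.png

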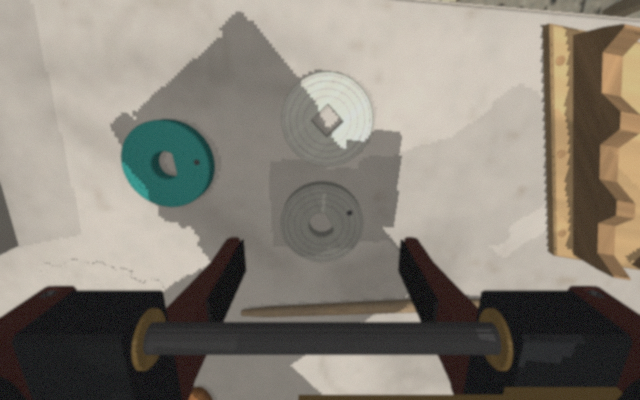

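```bash
python3 -m inch '0 0 0 -0.001 0 -0.03 1;0 0 0 -0.001 0 -0.056 1;0 0 0 -0.001 0 -0.056 1;0 0 0 -0.001 0 -0.056 1;0 0 0 -0.001 0 -0.056 0.5;0 0 0 -0.001 0 -0.056 0.5;0 0 0 -0.001 0 -0.056 0.5;0 0 0 -0.001 0 -0.056 0.5;0 0 0 -0.001 0 -0.056 0.5;0 0 0 -0.001 0 -0.056 0.5' 30
```

```text
time_s: 4.15
tool_pos: [0.3893, 0.3538, 0.0828]
tool_rot: [0.707, 0.028, -0.706, 0.027]
wrist_force: [-0.3, -0.7, 5.8]
finger_gap: 0.0583
```

```bash
python3 -m inch '0 0 0 0 0 0.03 0.4;0 0 0 0 0 0.08 0.4;0 0 0 0 0 0.13 0.4;0 0 0 0.01 -0.04 0.16 0.4;0 0 80 0.031 -0.574 0.17 0.4;0 0 80 0.031 -0.574 0.17 0.4;0 0 80 0.031 -0.574 0.17 0.4;0 0 80 0.031 -0.574 0.17 0.4;0 0 80 0.031 -0.574 0.17 0.4;0 0 80 0.031 -0.574 0.17 0.4;0 0 80 0.031 -0.574 0.17 0.4;0 0 80 0.031 -0.574 0.17 0.4;0 0 80 0.031 -0.574 0.17 0.4;0 0 80 0.031 -0.574 0.17 0.4;0 0 80 0.031 -0.574 0.17 0.4;0 0 80 0.031 -0.574 0.17 0.4;0 0 80 0.031 -0.574 0.17 0.4;0 0 80 0.031 -0.574 0.17 0.4;0 0 80 0.031 -0.574 0.17 0.4' ; python3 - <<'E'
from h import *
c=cam("wrist");save(c,"w3");s=sensors.get_state();print(s["tool_pos"])
E
```

```text
time_s: 6.05
tool_pos: [0.4195, -0.2196, 0.2519]
tool_rot: [-0.524, -0.476, 0.524, -0.474]
wrist_force: [0.1, 1.6, -0.7]
finger_gap: 0.0586
[ 0.41962699 -0.21916487  0.25199713]
```

View pics/w3.png

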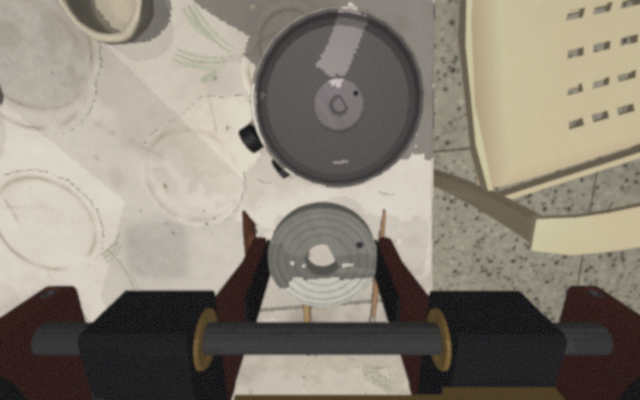

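```bash
python3 - <<'E'
from h import *
c=load("w3"); crop(c,300,65,380,145,7,"w3c"); crop(c,260,190,390,315,5,"w3d")
E
```

```text
(no output)
```

View pics/w3c.png

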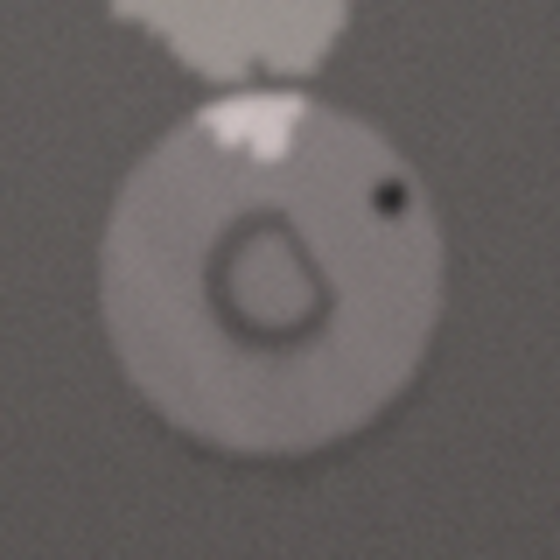

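View pics/w3d.png

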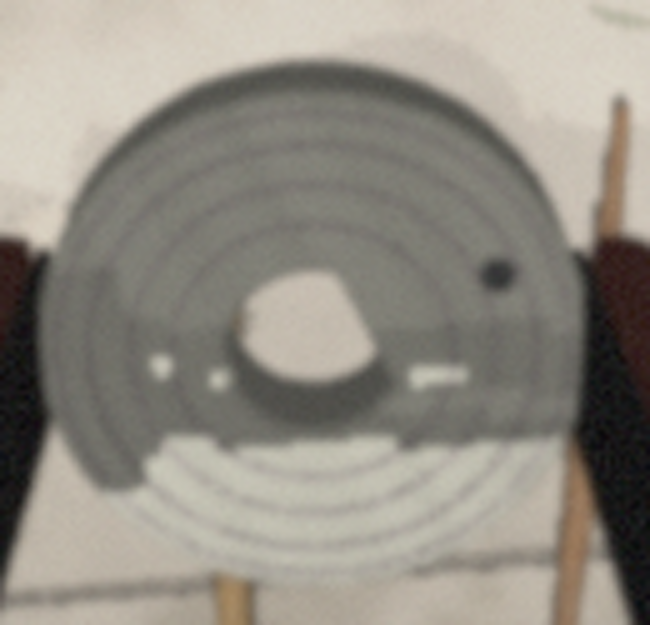

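```bash
python3 - <<'E'
from h import *
c=load("w3")
def fit(P):
    A=np.c_[2*P,np.ones(len(P))]; x=np.linalg.lstsq(A,(P**2).sum(1),rcond=None)[0]
    return x[:2],np.sqrt(x[2]+x[0]**2+x[1]**2)
C=lambda u,v:(300+u/7-.43,65+v/7-.43)
D=lambda u,v:(260+u/5-.4,190+v/5-.4)
o,r=fit(np.array([back(c,*C(*q),.062)[:2] for q in [(100,280),(443,280),(272,90),(272,457),(150,405),(395,405),(150,150)]]))
d=back(c,*C(389,199),.062)[:2]; print("wheel",o,r,"dot",np.linalg.norm(d-o),"yaw",np.degrees(np.arctan2(*(d-o)[::-1])))
zt=.1812
o2,r2=fit(np.array([back(c,*D(*q),zt)[:2] for q in [(40,330),(583,330),(312,580),(312,87),(480,533),(140,525)]]))
d2=back(c,*D(496,274),zt)[:2]; print("head",o2,r2,"dot",np.linalg.norm(d2-o2),"yaw",np.degrees(np.arctan2(*(d2-o2)[::-1])))
s=sensors.get_state();Rm=R.from_quat(s["tool_rot"]).as_matrix();print(s["tool_pos"],np.degrees(np.arctan2(Rm[1,1],Rm[0,1])),Rm[:,0].round(4))
print("need shift",o-o2)
# overlay
def ov(cr,f,out,sets):
    u0,v0,u1,v1=cr; im=cv2.resize(c["px"][v0:v1,u0:u1,::-1],None,fx=f,fy=f,interpolation=cv2.INTER_CUBIC)
    for pts in sets:
        q=np.array([(proj(c,p)-[u0,v0]+.43)*f for p in pts]).astype(int); cv2.polylines(im,[q],True,(0,0,255),1)
    cv2.imwrite(f"pics/{out}.png",im)
def dee(o,r,fl,th,z):
    a=np.arccos(fl/r);t=np.linspace(a,2*np.pi-a,60)+th
    return [(o[0]+r*np.cos(x),o[1]+r*np.sin(x),z) for x in t]
th=np.arctan2(*(d-o)[::-1]); th2=np.arctan2(*(d2-o2)[::-1])
ov((300,65,380,145),7,"ov3c",[dee(o,.021,.021,th,.062),dee(o,.008,.005,th,.069),dee(o,.008,.005,th,.062)])
ov((260,190,390,315),5,"ov3d",[dee(o2,.03,.03,th2,zt),dee(o2,.0093,.0062,th2,zt),dee(o2,.0093,.0062,th2,zt-.012)])
a=cv2.imread("pics/ov3c.png");b=cv2.imread("pics/ov3d.png");b=cv2.resize(b,(560,540));h=np.zeros((560,1120,3),np.uint8);h[:,:560]=a;h[:540,560:]=b
cv2.imwrite("pics/ov3.png",cv2.resize(h,(800,400)))
E
```

```text
wheel [ 0.43979451 -0.14026601] 0.02051625909784972 dot 0.016144477924419594 yaw 28.09142823227598
head [ 0.41866928 -0.2176257 ] 0.029643367153892753 dot 0.02144695061726298 yaw 18.60625229260483
[ 0.41962699 -0.21916487  0.25199713] -5.50541316799434 [-0.0013  0.001  -1.    ]
need shift [0.02112523 0.0773597 ]
```

View pics/ov3.png

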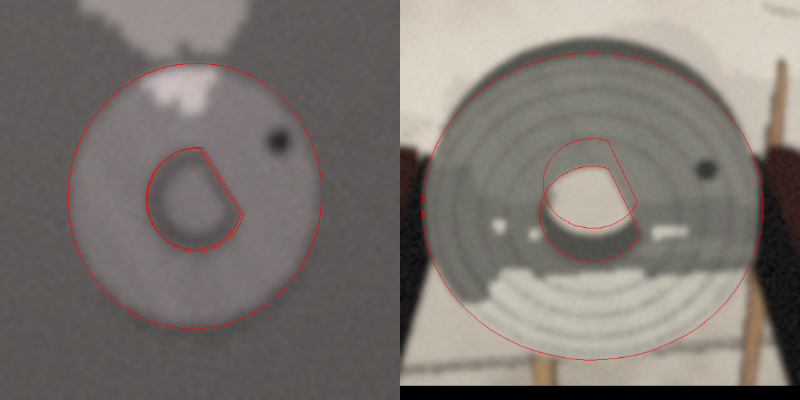

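```bash
python3 -m inch '0 0 9.5 0.0215 0.0775 0 0.4;0 0 9.5 0.0215 0.0775 0 0.4;0 0 9.5 0.0215 0.0775 -0.03 0.4;0 0 9.5 0.0215 0.0775 -0.06 0.4;0 0 9.5 0.0215 0.0775 -0.087 0.4;0 0 9.5 0.0215 0.0775 -0.087 0.4;0 0 9.5 0.0215 0.0775 -0.087 0.4;0 0 9.5 0.0215 0.0775 -0.087 0.4' ; python3 - <<'E'
from h import *
c=cam("wrist");save(c,"w4");s=sensors.get_state();print(s["tool_pos"]);crop(c,230,160,410,310,4,"w4c")
c=cam("scene");save(c,"sc4");crop(c,300,130,400,205,8,"sc4c")
E
```

```text
time_s: 6.9
tool_pos: [0.4423, -0.1425, 0.1666]
tool_rot: [0.482, 0.517, -0.482, 0.518]
wrist_force: [-0.5, -0.3, -1.1]
finger_gap: 0.0585
[ 0.44239651 -0.14277178  0.16674184]
```

View pics/w4c.png

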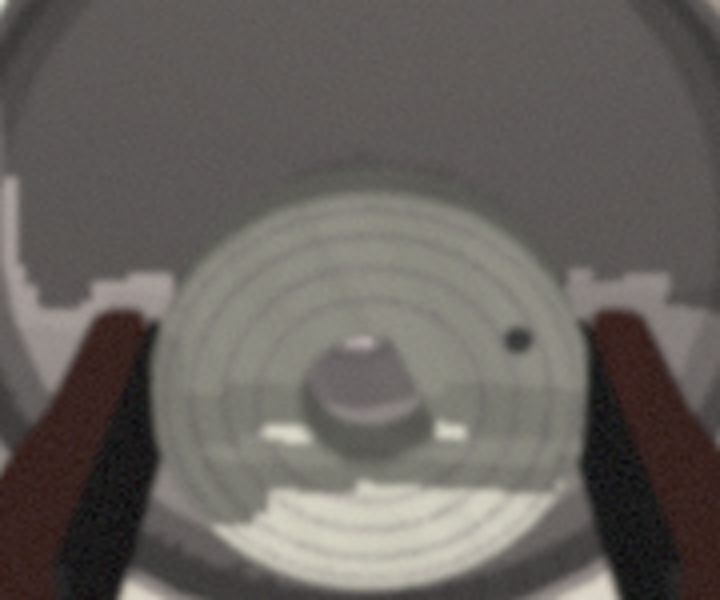

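View pics/sc4c.png

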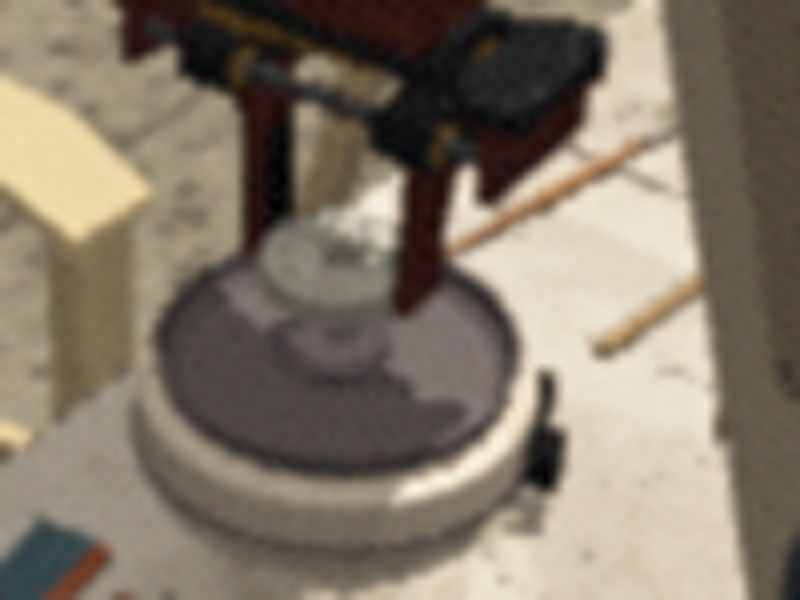

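```bash
cat >> h.py <<'E'
def fit(P):
    A=np.c_[2*P,np.ones(len(P))]; x=np.linalg.lstsq(A,(P**2).sum(1),rcond=None)[0]
    return x[:2],np.sqrt(x[2]+x[0]**2+x[1]**2)
def dee(o,r,fl,th,z):
    a=np.arccos(min(1,fl/r));t=np.linspace(a,2*np.pi-a,60)+th
    return [(o[0]+r*np.cos(x),o[1]+r*np.sin(x),z) for x in t]
def ov(c,cr,f,out,sets):
    u0,v0,u1,v1=cr; im=cv2.resize(c["px"][v0:v1,u0:u1,::-1],None,fx=f,fy=f,interpolation=cv2.INTER_CUBIC)
    for pts,col in sets:
        q=np.array([(proj(c,p)-[u0,v0]+.43)*f for p in pts]).astype(int); cv2.polylines(im,[q],True,col,1)
    cv2.imwrite(f"pics/{out}.png",im)
def yaw(a): return np.degrees(np.arctan2(a[1],a[0]))
E
python3 - <<'E'
from h import *
c=load("w4"); C=lambda u,v:(230+u/4-.4,160+v/4-.4)
zu=.1667-.080-.0028; zt=zu+.012
o,r=fit(np.array([back(c,*C(*q),zt)[:2] for q in [(152,385),(587,385),(370,190),(370,590),(225,525),(520,525)]]))
d=back(c,*C(517,341),zt)[:2]; print(o,r,np.linalg.norm(d-o),yaw(d-o)); th=np.radians(yaw(d-o))
w=np.array([.4398,-.1403])
print("shift",w-o)
ov(c,(290,225,350,285),10,"ov4",[(dee(o,.03,.03,th,zt),(0,0,255)),(dee(o,.0093,.0062,th,zt),(0,0,255)),(dee(o,.0093,.0062,th,zu),(0,0,255)),
 (dee(w,.006,.004,np.radians(28),.074),(255,0,0)),(dee(w,.008,.005,np.radians(28),.069),(255,0,0)),(dee(w,.021,.021,0,.062),(0,255,0))])
E
```

```text
[ 0.44139054 -0.1405429 ] 0.029469340748314834 0.021288633041688983 27.38001121018241
shift [-0.00159054  0.0002429 ]
```

View pics/ov4.png

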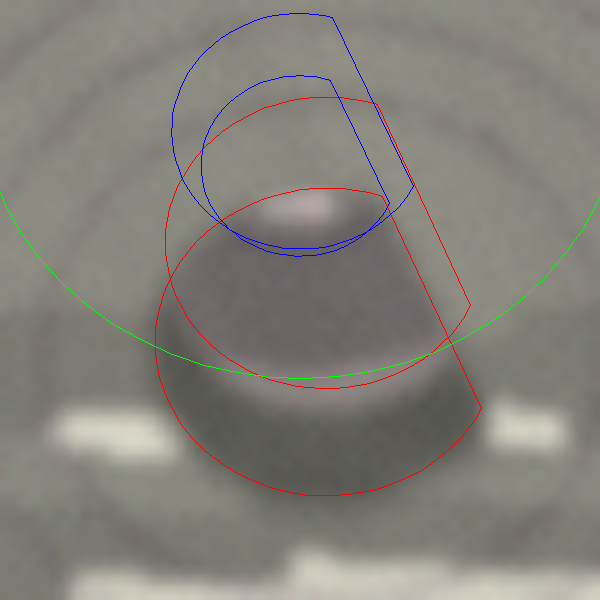

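```bash
python3 -m inch '0 0 0.5 -0.0015 0.0008 -0.005 0.4;0 0 0.5 -0.0015 0.0008 -0.005 0.4;0 0 0.5 -0.0015 0.0008 -0.005 0.4;0 0 0.5 -0.0015 0.0008 -0.005 0.4;0 0 0.5 -0.0015 0.0008 -0.005 0.4' ; python3 - <<'E'
from h import *
c=cam("wrist");save(c,"w5");s=sensors.get_state();p=s["tool_pos"];print(p)
zu=p[2]-.080-.0028; zt=zu+.012; w=np.array([.4398,-.1398])
# head expected from previous relative offset
o=p[:2]+np.array([-.001,.0022]); th=np.radians(28)
ov(c,(220,150,420,300),4,"ov5a",[(dee(o,.03,.03,th,zt),(0,0,255))])
ov(c,(290,225,350,285),10,"ov5",[(dee(o,.0093,.0062,th,zt),(0,0,255)),(dee(o,.0093,.0062,th,zu),(0,0,255)),
 (dee(w,.006,.004,th,.074),(255,0,0)),(dee(w,.021,.021,0,.062),(0,255,0))])
E
```

```text
time_s: 7.5
tool_pos: [0.4402, -0.1422, 0.1604]
tool_rot: [0.48, 0.519, -0.48, 0.519]
wrist_force: [-1.2, 0.1, -0.8]
finger_gap: 0.0582
[ 0.44015826 -0.14215446  0.16041187]
```

View pics/ov5.png

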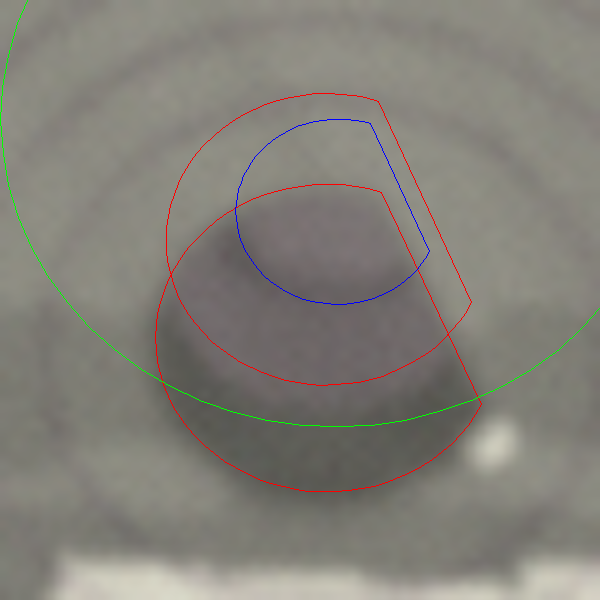

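View pics/ov5a.png

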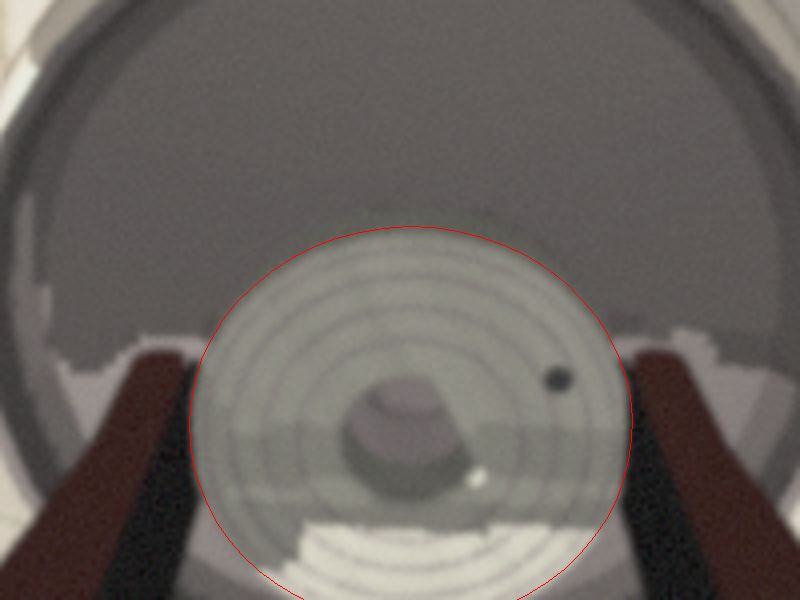

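```bash
python3 -m inch '0 0 0 0.0003 0.001 0 0.4;0 0 0 0.0003 0.001 -0.003 0.4;0 0 0 0.0003 0.001 -0.006 0.4;0 0 0 0.0003 0.001 -0.006 0.4;0 0 0 0.0003 0.001 -0.006 0.4' ; python3 - <<'E'
from h import *
c=cam("wrist");save(c,"w6");s=sensors.get_state();p=s["tool_pos"];print(p,s["wrist_force"],s["torque"])
crop(c,270,210,370,285,8,"w6c")
E
```

```text
time_s: 8.05
tool_pos: [0.4403, -0.141, 0.1542]
tool_rot: [0.48, 0.519, -0.48, 0.519]
wrist_force: [0.2, -0.0, -1.5]
finger_gap: 0.0581
[ 0.44037836 -0.14107869  0.15429587] [-0.20635412 -0.51242853 -0.1187423 ] [-0.05415382 -0.08129616 -0.00924418]
```

View pics/w6c.png

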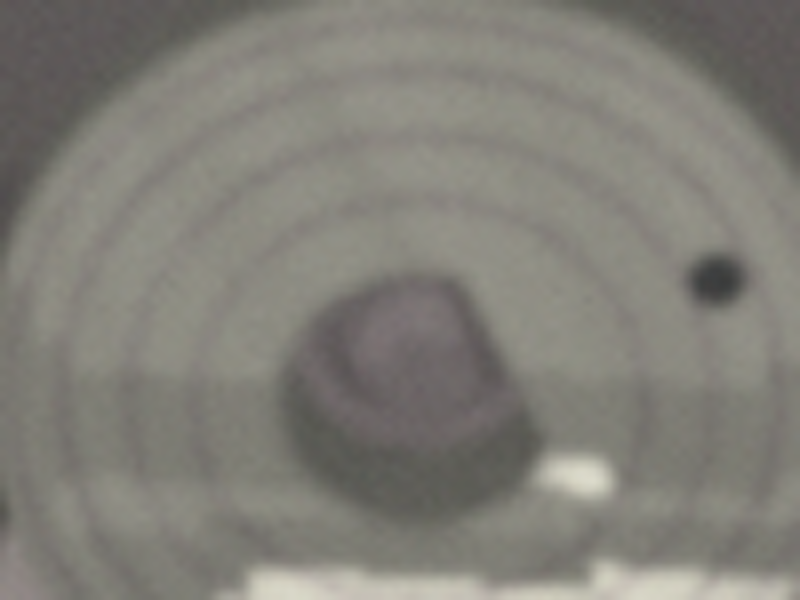

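```bash
python3 -m inch '0 0 0 0.0002 0 -0.003 0.4;0 0 0 0.0002 0 -0.006 0.4;0 0 0 0.0002 0 -0.008 0.4;0 0 0 0.0002 0 -0.009 0.4;0 0 0 0.0002 0 -0.009 0.4;0 0 0 0.0002 0 -0.009 0.4' ; python3 - <<'E'
from h import *
s=sensors.get_state();p=s["tool_pos"];print(p,s["wrist_force"],s["torque"])
c=cam("wrist");save(c,"w7")
crop(c,270,210,370,285,8,"w7c")
E
```

```text
time_s: 8.7
tool_pos: [0.4406, -0.1411, 0.1454]
tool_rot: [0.48, 0.519, -0.48, 0.519]
wrist_force: [0.2, -0.5, -0.6]
finger_gap: 0.0588
[ 0.44061428 -0.14108401  0.14536514] [ 0.19698941 -0.46069827 -0.58219349] [-0.04779306 -0.08862003  0.01181062]
```

View pics/w7c.png

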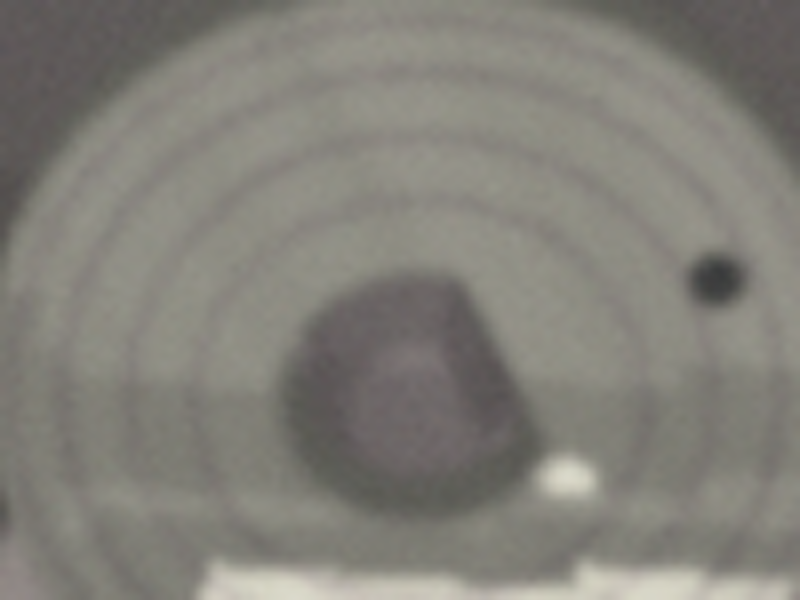

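```bash
python3 -m inch '0 0 0 0 0 -0.001 0.4;0 0 0 0 0 -0.0015 0.4;0 0 0 0 0 -0.0015 0.4' ; python3 -m inch '0 0 0 0 0 0 0.8;0 0 0 0 0 0 0.8;0 0 0 0 0 0 0.8;0 0 0 0 0 0 0.8'
```

```text
time_s: 9.05
tool_pos: [0.4408, -0.1411, 0.1448]
tool_rot: [0.48, 0.519, -0.48, 0.519]
wrist_force: [-2.5, 1.1, 11.1]
finger_gap: 0.0585
time_s: 9.45
tool_pos: [0.4407, -0.1411, 0.1438]
tool_rot: [0.48, 0.519, -0.48, 0.519]
wrist_force: [0.7, 0.1, 0.4]
finger_gap: 0.0702
```

```bash
python3 -m inch '0 0 0 0 0 0.03 0.8;0 0 0 0 0 0.07 0.8;0 0 -7 -0.05 -0.07 0.08 0.45;0 0 -7 -0.114 -0.163 0.056 0.45;0 0 -7 -0.114 -0.163 0.056 0.45;0 0 -7 -0.114 -0.163 0.056 0.45;0 0 -7 -0.114 -0.163 0.056 0.45;0 0 -7 -0.114 -0.163 0.056 0.45' ; python3 - <<'E'
from h import *
c=cam("wrist");save(c,"w8");s=sensors.get_state();p=s["tool_pos"];print(p)
c=cam("scene");crop(c,310,150,390,210,8,"sc8")
E
```

```text
time_s: 10.25
tool_pos: [0.3258, -0.3048, 0.1997]
tool_rot: [0.512, 0.488, -0.512, 0.488]
wrist_force: [0.5, 0.3, 0.4]
finger_gap: 0.0396
[ 0.32651877 -0.30396503  0.19978211]
```

View pics/w8.png

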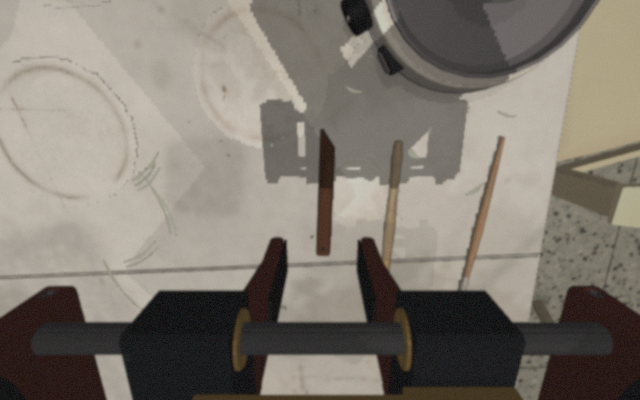

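View pics/sc8.png

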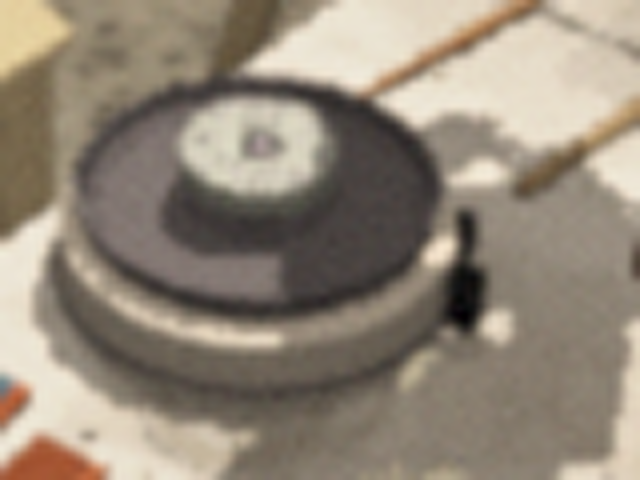

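The scene crop shows the head level on the shaft with the shaft tip in the bore. The wrist view shows the knife from (322,129) to (323,255). Measuring it.

```bash
python3 - <<'E'
from h import *
c=load("w8"); crop(c,285,120,425,270,4,"w8c")
E
```

```text
(no output)
```

View pics/w8c.png

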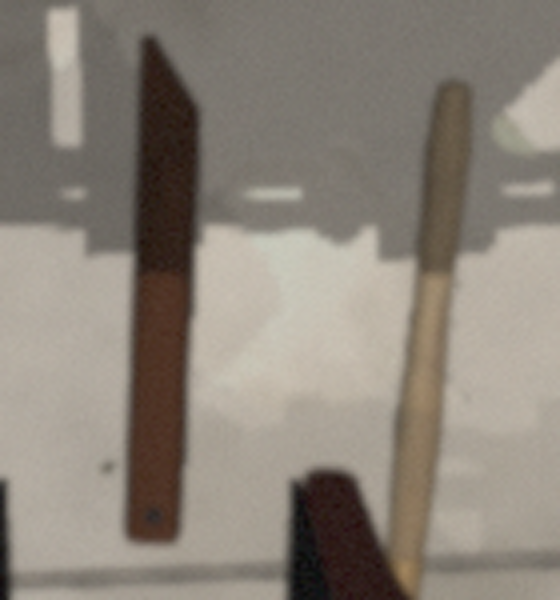

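```bash
python3 - <<'E'
from h import *
c=load("w8"); C=lambda u,v:(285+u/4-.4,120+v/4-.4); b=lambda u,v,z=.01:back(c,*C(u,v),z)[:2]
tip=b(148,37); tl,tr=b(128,541),b(179,541); tail=(tl+tr)/2; sh=b(198,108)
ml=(b(137,270)+0); mr=b(192,270)
print("tip",tip,"tail",tail,"len",np.linalg.norm(tip-tail),"w",np.linalg.norm(tl-tr),np.linalg.norm(ml-mr))
m1=(b(139,200)+b(197,200))/2; m2=(b(130,480)+b(182,480))/2; ax=m1-m2; ax/=np.linalg.norm(ax)
print("yaw of y axis",yaw(ax), "jaw yaw",yaw(ax)-90)
print("mid",tail+ax*.06)
l1=(b(437,100)+b(470,100))/2;l2=(b(391,560)+b(424,560))/2;print("loop axis",yaw(l1-l2),"end",b(453,80),l2)
s=sensors.get_state();Rm=R.from_quat(s["tool_rot"]).as_matrix();print(s["tool_pos"],yaw(Rm[:2,1]))
E
```

```text
tip [ 0.32742375 -0.24357196] tail [ 0.32314831 -0.36164683] len 0.11815224410173988 w 0.012222316261242571 0.012293158642763338
yaw of y axis 85.14900829450758 jaw yaw -4.850991705492419
mid [ 0.32822219 -0.30186175]
loop axis 85.72057142929116 end [ 0.39202289 -0.25561162] [ 0.38402763 -0.36960597]
[ 0.32698045 -0.30344411  0.1998595 ] -2.510869339115515
```

```bash
python3 -m inch '0 0 -2.5 0.0015 0.0015 -0.04 0.45;0 0 -2.5 0.0015 0.0015 -0.08 0.45;0 0 -2.5 0.0015 0.0015 -0.11 0.45;0 0 -2.5 0.0015 0.0015 -0.1175 0.45;0 0 -2.5 0.0015 0.0015 -0.1175 0.45;0 0 -2.5 0.0015 0.0015 -0.1175 0.45;0 0 -2.5 0.0015 0.0015 -0.1175 0.05;0 0 -2.5 0.0015 0.0015 -0.1175 0.05;0 0 -2.5 0.0015 0.0015 -0.1175 0.05;0 0 -2.5 0.0015 0.0015 -0.1175 0.05;0 0 -2.5 0.0015 0.0015 -0.1175 0.05;0 0 -2.5 0.0015 0.0015 -0.1175 0.05' 20
```

```text
time_s: 11.55
tool_pos: [0.3283, -0.3028, 0.0828]
tool_rot: [0.522, 0.477, -0.521, 0.478]
wrist_force: [0.7, 1.8, 7.1]
finger_gap: 0.0137
```

```bash
python3 -m inch '0 0 0 0 0 0.03 0.05;0 0 0 0 0 0.08 0.05;0 0 0 0 0 0.13 0.05;0 0 0 0.03 0.08 0.17 0.05;0 0 0 0.092 0.373 0.197 0.05;0 0 0 0.092 0.373 0.197 0.05;0 0 0 0.092 0.373 0.197 0.05;0 0 0 0.092 0.373 0.197 0.05;0 0 0 0.092 0.373 0.197 0.05;0 0 0 0.092 0.373 0.197 0.05;0 0 0 0.092 0.373 0.197 0.05;0 0 0 0.092 0.373 0.197 0.05;0 0 0 0.092 0.373 0.197 0.05' ; python3 - <<'E'
from h import *
c=cam("wrist");save(c,"w9");s=sensors.get_state();p=s["tool_pos"];print(p)
E
```

```text
time_s: 12.85
tool_pos: [0.4198, 0.0711, 0.2793]
tool_rot: [-0.521, -0.478, 0.521, -0.478]
wrist_force: [0.5, -0.7, 0.5]
finger_gap: 0.0134
[0.4195611  0.07021059 0.27909677]
```

View pics/w9.png

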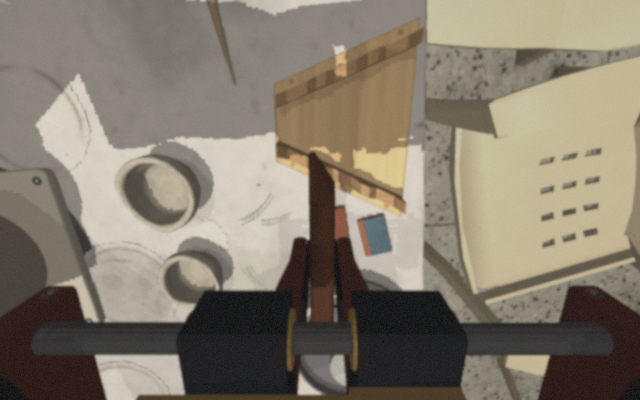

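```bash
python3 - <<'E'
from h import *
c=load("w9"); crop(c,262,10,432,160,4,"w9a"); crop(c,262,100,432,225,4,"w9b")
E
```

```text
(no output)
```

View pics/w9a.png

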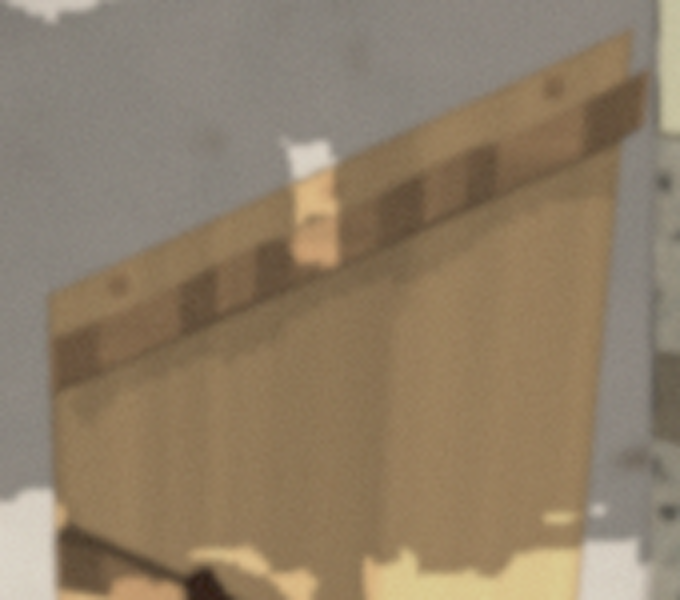

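View pics/w9b.png

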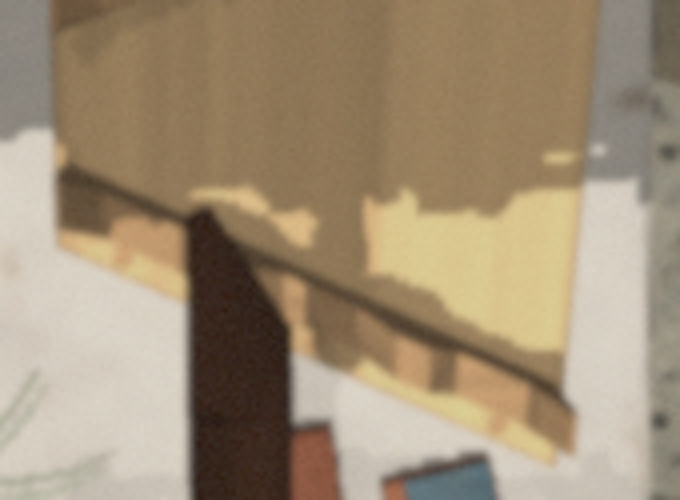

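```bash
cat > cad.py <<'E'
from h import *
def model(o,th):
    c,s=np.cos(th),np.sin(th); W=lambda x,y,z:(o[0]+c*x-s*y,o[1]+s*x+c*y,z)
    L=[]
    k=21/48
    for sg in (1,-1):
        yc=lambda x:54+k*x
        for e in (-6.5,6.5):
            prof=[(-74,42)]
            for n in (-48,0,48): prof+=[(n-19,42),(n-10,30),(n+10,30),(n+19,42)]
            prof+=[(74,42)]
            L.append([W(x/1e3,sg*(yc(x)+e)/1e3,z/1e3) for x,z in prof])
    return L
def ovc(c,cr,f,out,o,th):
    u0,v0,u1,v1=cr; im=cv2.resize(c["px"][v0:v1,u0:u1,::-1],None,fx=f,fy=f,interpolation=cv2.INTER_CUBIC)
    for pts in model(o,th):
        q=np.array([(proj(c,p)-[u0,v0]+.43)*f for p in pts]).astype(int); cv2.polylines(im,[q],False,(0,0,255),1)
    cv2.imwrite(f"pics/{out}.png",im)
def pose(mp,wp):
    m=np.array(mp);w=np.array(wp);mc,wc=m.mean(0),w.mean(0);a=m-mc;b=w-wc
    th=np.arctan2((a[:,0]*b[:,1]-a[:,1]*b[:,0]).sum(),(a*b).sum())
    Rm=np.array([[np.cos(th),-np.sin(th)],[np.sin(th),np.cos(th)]]); o=wc-Rm@mc
    return o,th,np.linalg.norm(w-(m@Rm.T+o),axis=1)
E
python3 - <<'E'
from cad import *
c=load("w9"); A=lambda u,v:(262+u/4-.4,10+v/4-.4); B=lambda u,v:(262+u/4-.4,100+v/4-.4)
px=[A(140,333),A(335,238),A(540,152),B(150,245),B(492,390)]
mp=[(-.048,.033),(0,.054),(.048,.075),(-.048,-.033),(.048,-.075)]
wp=[back(c,*q,.03)[:2] for q in px]
o,th,res=pose(mp,wp); print(o,np.degrees(th),res)
ovc(c,(262,10,432,225),3.5,"ov9",o,th)
E
```

```text
[0.44632758 0.12651367] -5.117943960865014 [0.00038838 0.00151798 0.00041959 0.00229348 0.00137766]
```

View pics/ov9.png

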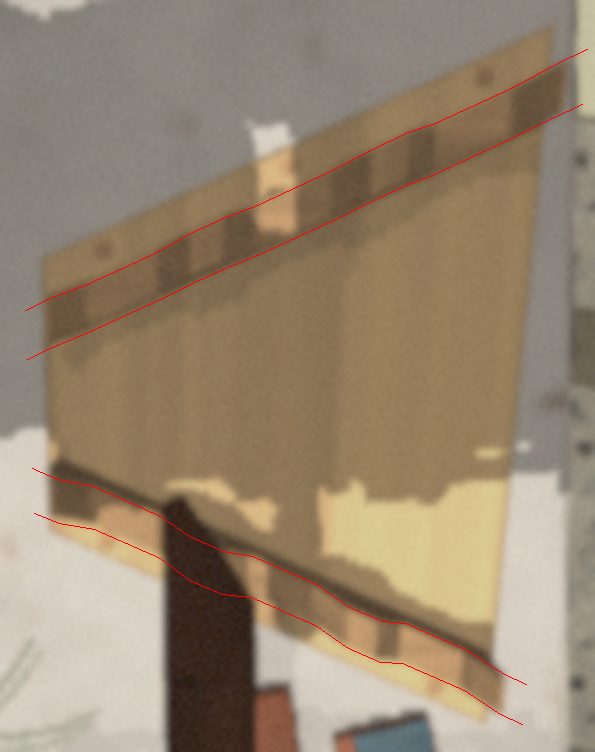

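```bash
python3 -m inch '0 0 -0.5 -0.0207 0.06 0 0.05;0 0 -0.5 -0.0207 0.06 -0.03 0.05;0 0 -0.5 -0.0207 0.06 -0.08 0.05;0 0 -0.5 -0.0207 0.06 -0.12 0.05;0 0 -0.5 -0.0207 0.06 -0.145 0.05;0 0 -0.5 -0.0207 0.06 -0.145 0.05;0 0 -0.5 -0.0207 0.06 -0.145 0.05' ; python3 - <<'E'
from h import *
c=cam("wrist");save(c,"w10");s=sensors.get_state();p=s["tool_pos"];print(p)
c=cam("scene");save(c,"sc10");crop(c,225,185,325,260,8,"sc10c")
E
```

```text
time_s: 13.6
tool_pos: [0.3993, 0.1293, 0.1345]
tool_rot: [-0.524, -0.475, 0.525, -0.475]
wrist_force: [-0.6, -0.1, -0.5]
finger_gap: 0.0138
[0.39995381 0.12965841 0.13518796]
```

View pics/w10.png

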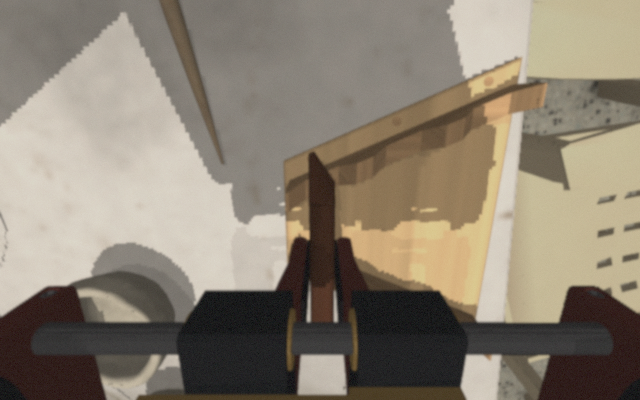

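View pics/sc10c.png

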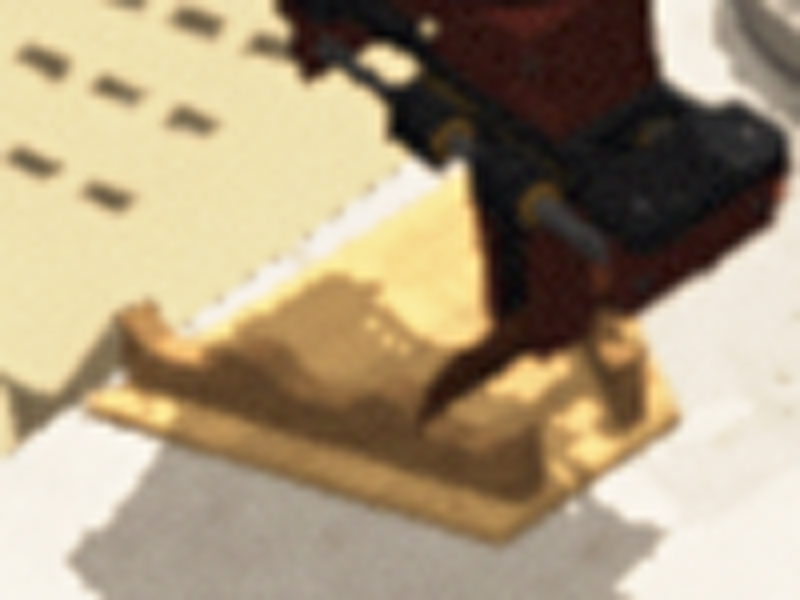

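```bash
python3 - <<'E'
from cad import *
c=load("w10"); ovc(c,(270,50,420,230),4,"ov10",(.4463,.1265),np.radians(-5.2))
c=load("sc10"); ovc(c,(225,185,325,260),8,"ovs10",(.4463,.1265),np.radians(-5.2))
E
```

```text
(no output)
```

View pics/ov10.png

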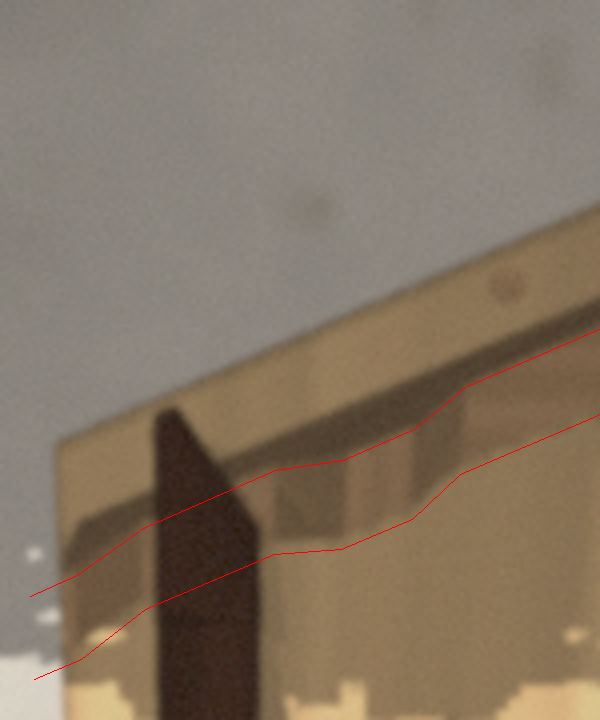

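View pics/ovs10.png

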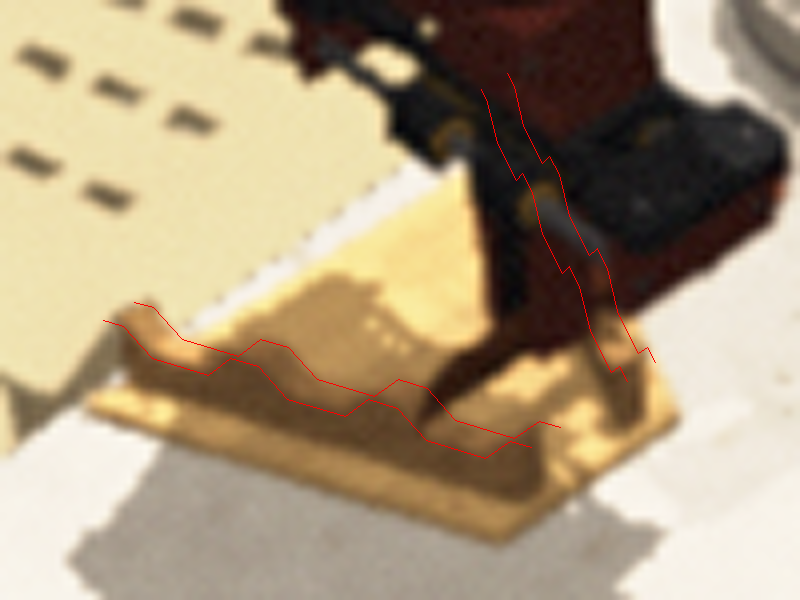

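```bash
python3 -m inch '0 0 0 -0.0005 0.0003 -0.01 0.05;0 0 0 -0.0005 0.0003 -0.018 0.05;0 0 0 -0.0005 0.0003 -0.0215 0.05;0 0 0 -0.0005 0.0003 -0.0215 0.05;0 0 0 -0.0005 0.0003 -0.0215 0.05'
```

```text
time_s: 14.2
tool_pos: [0.3988, 0.1308, 0.1127]
tool_rot: [-0.523, -0.475, 0.524, -0.475]
wrist_force: [-0.5, -0.6, -0.8]
finger_gap: 0.0138
```

```bash
python3 -m inch '0 0 0 0 0 -0.001 0.05;0 0 0 0 0 -0.001 0.05;0 0 0 0 0 -0.001 0.05'
```

```text
time_s: 14.5
tool_pos: [0.3988, 0.1308, 0.1123]
tool_rot: [0.524, 0.475, -0.524, 0.475]
wrist_force: [-1.3, 0.6, 9.4]
finger_gap: 0.0139
```

```bash
python3 -m inch '0 0 0 0 0 0 0.45;0 0 0 0 0 0 0.45;0 0 0 0 0 0 0.45;0 0 0 0 0 0 0.45;0 0 0 0 0 0.03 0.45;0 0 0 0 0 0.08 0.45;0 0 0 0 0 0.12 0.45;0 0 0 0 -0.03 0.13 0.45;0 0 0 0 -0.03 0.13 0.45' ; python3 - <<'E'
from h import *
c=cam("wrist");save(c,"w11");s=sensors.get_state();p=s["tool_pos"];print(p)
crop(c,250,100,410,230,5,"w11c")
E
```

```text
time_s: 15.4
tool_pos: [0.3995, 0.0995, 0.2438]
tool_rot: [0.525, 0.474, -0.523, 0.476]
wrist_force: [-0.1, 0.3, -0.2]
finger_gap: 0.0393
[0.3991077  0.10009793 0.2426702 ]
```

View pics/w11.png

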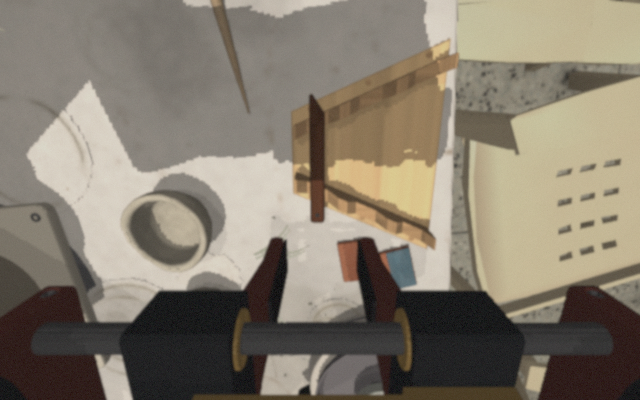

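```bash
python3 - <<'E'
from cad import *
import cad
c=load("w11"); o=(.4463,.1265);th=np.radians(-5.2)
m0=model
def m2(o,th):
    cc,s=np.cos(th),np.sin(th); W=lambda x,y,z:(o[0]+cc*x-s*y,o[1]+s*x+cc*y,z)
    return m0(o,th)+[[W(x,y,.04) for x,y in [(-.055,-.06),(-.041,-.06),(-.041,.045),(-.055,.06),(-.055,-.06)]]]
cad.model=m2
cad.ovc(c,(270,30,470,260),3.4,"ov11",o,th)
E
```

```text
(no output)
```

View pics/ov11.png

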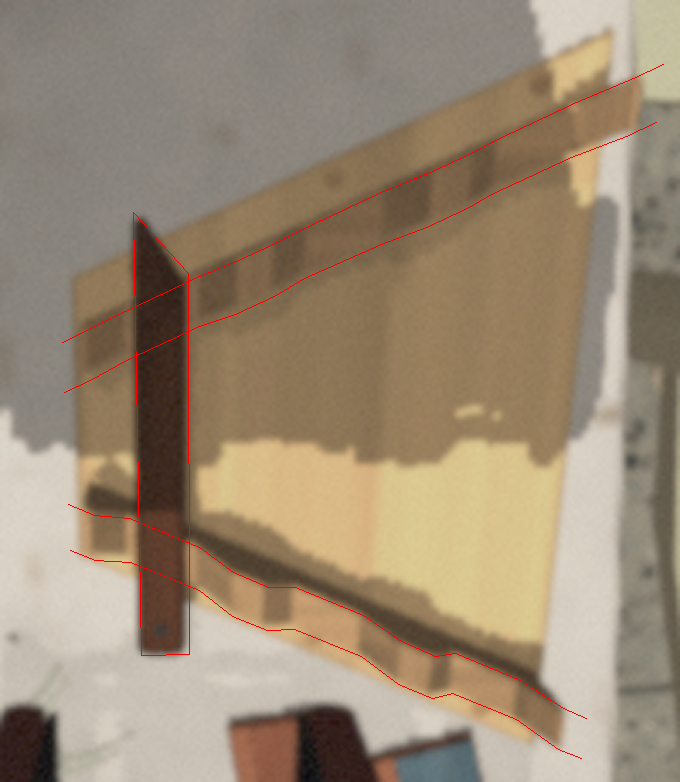

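```bash
python3 -m inch '0 0 1 -0.012 -0.45 0 0.45;0 0 1 -0.012 -0.45 0 0.45;0 0 1 -0.012 -0.45 0 0.45;0 0 1 -0.012 -0.45 0 0.45;0 0 1 -0.012 -0.45 0 0.45;0 0 1 -0.012 -0.45 0 0.45;0 0 1 -0.012 -0.45 0 0.45;0 0 1 -0.012 -0.45 0 0.45;0 0 1 -0.012 -0.45 0 0.45;0 0 1 -0.012 -0.45 0 0.45;0 0 1 -0.012 -0.45 -0.043 0.45;0 0 1 -0.012 -0.45 -0.043 0.45;0 0 1 -0.012 -0.45 -0.043 0.45' ; python3 - <<'E'
from h import *
c=cam("wrist");save(c,"w12");s=sensors.get_state();p=s["tool_pos"];print(p)
E
```

```text
time_s: 16.75
tool_pos: [0.3865, -0.3478, 0.1977]
tool_rot: [-0.519, -0.482, 0.519, -0.478]
wrist_force: [-0.5, -0.4, 0.2]
finger_gap: 0.0393
[ 0.38714395 -0.34840263  0.19892867]
```

View pics/w12.png

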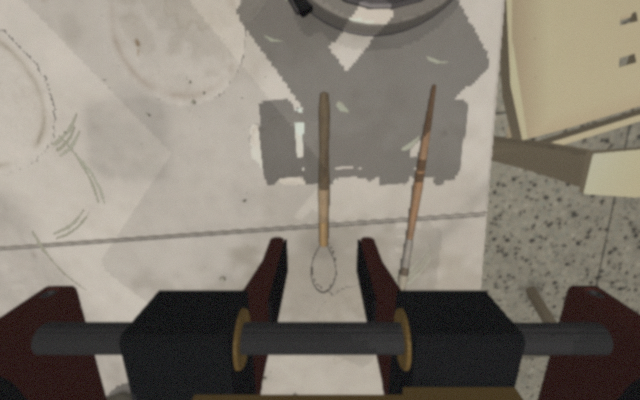

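The left tool (handle 323,93 → wire loop 323,270) has the open wire loop, so it is the loop_tool. The right one (433,87 → 404,275) ends in ferrule and bristles, so it is the brush to leave. Enlarged crop to confirm.

```bash
python3 - <<'E'
from h import *
c=load("w12"); crop(c,290,85,450,300,3,"w12c")
E
```

```text
(no output)
```

View pics/w12c.png

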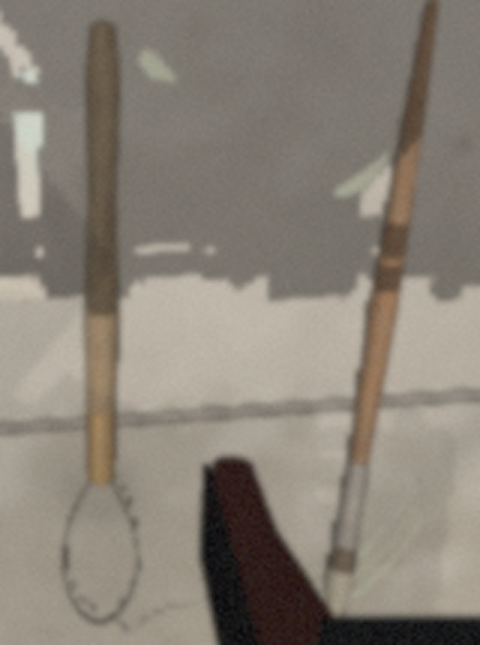

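```bash
python3 - <<'E'
from h import *
c=load("w12"); C=lambda u,v:(290+u/3-.33,85+v/3-.33); b=lambda u,v,z=.006:back(c,*C(u,v),z)[:2]
e=b(102,19);f=b(101,484);l=b(99,621)
ax=e-f;n=np.linalg.norm(ax);ax/=n
print(e,f,l,"tot",np.linalg.norm(e-l),"handle",n,"yaw",yaw(ax)-90,"mid",e-ax*.0955,(e+l)/2)
s=sensors.get_state();Rm=R.from_quat(s["tool_rot"]).as_matrix();print(s["tool_pos"],yaw(Rm[:2,1]))
E
```

```text
[ 0.39345822 -0.25617171] [ 0.38249151 -0.3957682 ] [ 0.37797836 -0.44592657] tot 0.19038521673322414 handle 0.14002659699214035 yaw -4.491934812604981 mid [ 0.38597878 -0.35137837] [ 0.38571829 -0.35104914]
[ 0.38714395 -0.34840263  0.19892867] -4.483030507324281
```

```bash
python3 -m inch '0 0 0 -0.0005 -0.003 -0.04 0.45;0 0 0 -0.0005 -0.003 -0.08 0.45;0 0 0 -0.0005 -0.003 -0.11 0.45;0 0 0 -0.0005 -0.003 -0.117 0.45;0 0 0 -0.0005 -0.003 -0.117 0.45;0 0 0 -0.0005 -0.003 -0.117 0.45;0 0 0 -0.0005 -0.003 -0.117 0.05;0 0 0 -0.0005 -0.003 -0.117 0.05;0 0 0 -0.0005 -0.003 -0.117 0.05;0 0 0 -0.0005 -0.003 -0.117 0.05;0 0 0 -0.0005 -0.003 -0.117 0.05;0 0 0 -0.0005 -0.003 -0.117 0.05' 20
```

```text
time_s: 18.0
tool_pos: [0.3866, -0.3524, 0.0822]
tool_rot: [0.519, 0.48, -0.519, 0.48]
wrist_force: [-0.2, 0.6, 6.6]
finger_gap: 0.0092
```

```bash
python3 -m inch '0 0 0 0 0 0.03 0.05;0 0 0 0 0 0.08 0.05;0 0 0 0 0 0.13 0.05;0 0 -0.7 0.01 0.05 0.16 0.05;0 0 -0.7 0.06 0.4777 0.16 0.05;0 0 -0.7 0.06 0.4777 0.16 0.05;0 0 -0.7 0.06 0.4777 0.16 0.05;0 0 -0.7 0.06 0.4777 0.16 0.05;0 0 -0.7 0.06 0.4777 0.16 0.05;0 0 -0.7 0.06 0.4777 0.16 0.05;0 0 -0.7 0.06 0.4777 0.16 0.05;0 0 -0.7 0.06 0.4777 0.16 0.05;0 0 -0.7 0.06 0.4777 0.16 0.05;0 0 -0.7 0.06 0.4777 0.16 0.05;0 0 -0.7 0.06 0.4777 0.12 0.05;0 0 -0.7 0.06 0.4777 0.08 0.05;0 0 -0.7 0.06 0.4777 0.06 0.05;0 0 -0.7 0.06 0.4777 0.06 0.05;0 0 -0.7 0.06 0.4777 0.06 0.05' ; python3 - <<'E'
from cad import *
c=cam("wrist");save(c,"w13");s=sensors.get_state();p=s["tool_pos"];print(p)
ovc(c,(230,40,430,300),3,"ov13",(.4463,.1265),np.radians(-5.2))
c=cam("scene");save(c,"sc13");crop(c,225,185,345,260,6,"sc13c")
E
```

```text
time_s: 19.9
tool_pos: [0.4463, 0.1248, 0.142]
tool_rot: [-0.522, -0.477, 0.523, -0.476]
wrist_force: [-0.1, 0.6, -0.0]
finger_gap: 0.0094
[0.44688761 0.12506812 0.14262751]
```

View pics/ov13.png

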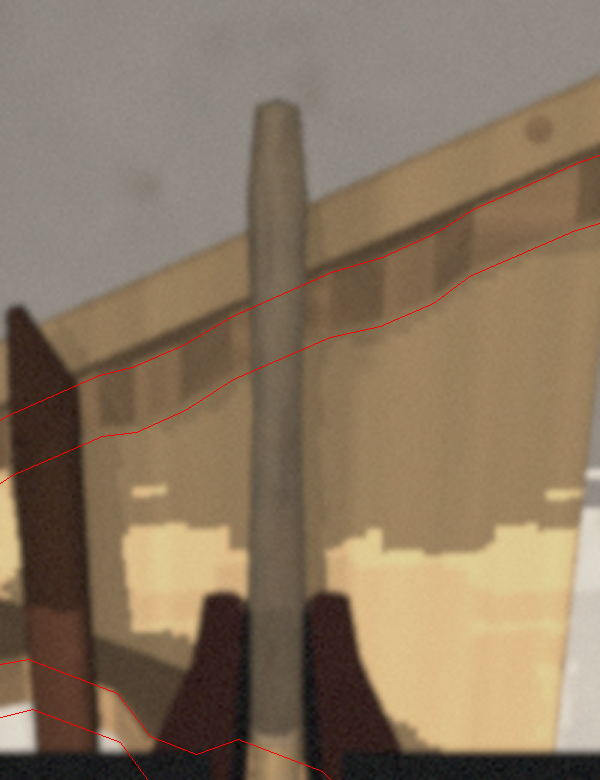

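View pics/sc13c.png

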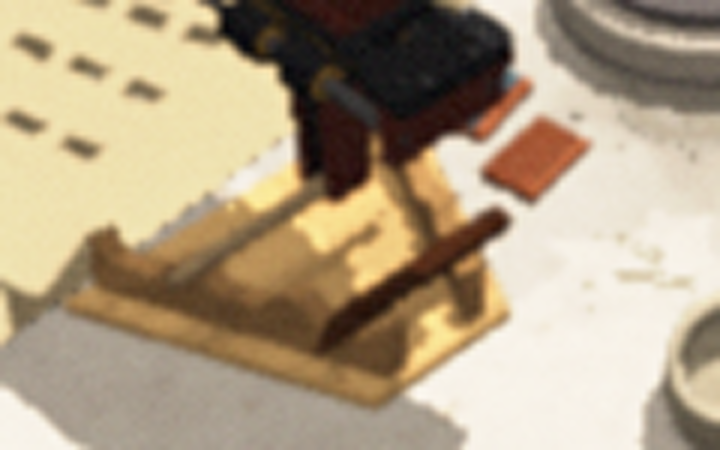

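```bash
python3 -m inch '0 0 0 -0.0003 0.0003 -0.01 0.05;0 0 0 -0.0003 0.0003 -0.02 0.05;0 0 0 -0.0003 0.0003 -0.027 0.05;0 0 0 -0.0003 0.0003 -0.0295 0.05;0 0 0 -0.0003 0.0003 -0.0295 0.05;0 0 0 -0.0003 0.0003 -0.0295 0.05'
```

```text
time_s: 20.6
tool_pos: [0.4461, 0.1257, 0.1122]
tool_rot: [-0.522, -0.477, 0.522, -0.477]
wrist_force: [-0.1, -2.0, -0.3]
finger_gap: 0.0095
```

```bash
python3 -m inch '0 0 0 0 0 -0.001 0.05;0 0 0 0 0 -0.001 0.05;0 0 0 0 0 -0.001 0.05'; python3 -m inch '0 0 0 0 0 0 0.35;0 0 0 0 0 0 0.35;0 0 0 0 0 0 0.35;0 0 0 0 0 0.03 0.35;0 0 0 0 0 0.08 0.35;0 0 0 0 0 0.12 0.35;0 0 0 0 -0.03 0.13 0.35;0 0 0 0 -0.03 0.13 0.35' ; python3 - <<'E'
from cad import *
c=cam("wrist");save(c,"w14");s=sensors.get_state();p=s["tool_pos"];print(p)
ovc(c,(210,30,430,290),2.8,"ov14",(.4463,.1265),np.radians(-5.2))
c=cam("scene");save(c,"sc14");crop(c,225,185,345,260,6,"sc14c")
E
```

```text
time_s: 20.9
tool_pos: [0.4461, 0.1257, 0.1119]
tool_rot: [0.522, 0.477, -0.522, 0.477]
wrist_force: [-2.4, -1.6, 10.2]
finger_gap: 0.0092
time_s: 21.7
tool_pos: [0.4468, 0.0945, 0.2433]
tool_rot: [0.524, 0.476, -0.521, 0.477]
wrist_force: [-0.5, 0.1, 0.5]
finger_gap: 0.0309
[0.44632595 0.09509829 0.24213284]
```

View pics/ov14.png

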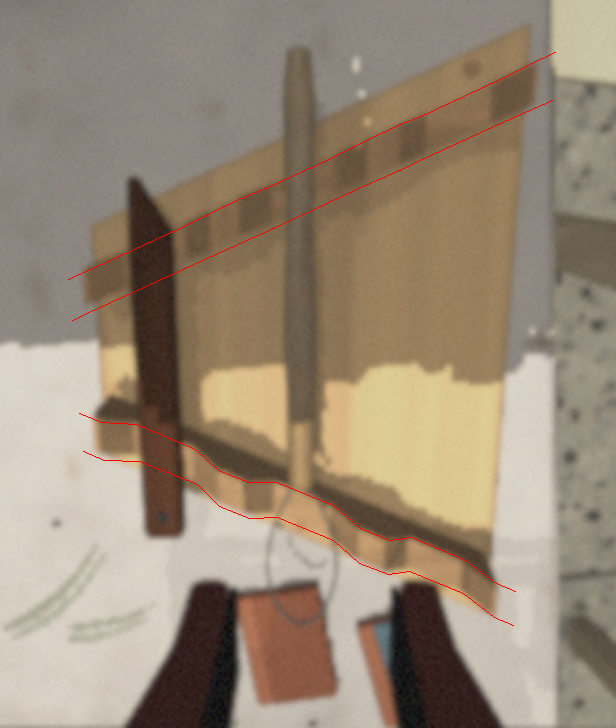

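View pics/sc14c.png

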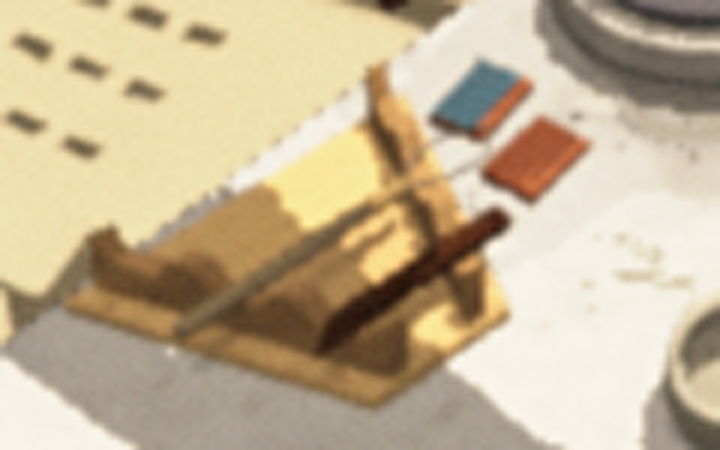

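```bash
python3 - <<'E'
from cad import *
c=load("w14"); C=lambda u,v:(210+u/2.8-.35,30+v/2.8-.35)
for z in (.033,.036):
    e=back(c,*C(298,48),z)[:2];l=back(c,*C(302,622),z)[:2];th=np.radians(-5.2)
    Rm=np.array([[np.cos(th),np.sin(th)],[-np.sin(th),np.cos(th)]])
    print(np.linalg.norm(e-l),Rm@(e-[.4463,.1265]),Rm@(l-[.4463,.1265]))
    for p in [(131,178),(163,535)]: print(Rm@(back(c,*C(*p),.040)[:2]-[.4463,.1265]))
s=load("top1")
E
```

```text
0.19134099837248672 [-0.00151531  0.09535327] [-0.00129615 -0.0959876 ]
[-0.05283705  0.05816475]
[-0.04922219 -0.05895513]
0.1893819572508438 [-0.0014792   0.09490815] [-0.00126229 -0.09447369]
[-0.05283705  0.05816475]
[-0.04922219 -0.05895513]
```

```bash
python3 -m inch '0 0 12.7 -0.1243 0.2009 0 0.35;0 0 12.7 -0.1243 0.2009 0 0.35;0 0 12.7 -0.1243 0.2009 0 0.35;0 0 12.7 -0.1243 0.2009 0 0.35;0 0 12.7 -0.1243 0.2009 0 0.35;0 0 12.7 -0.1243 0.2009 0 0.35;0 0 12.7 -0.1243 0.2009 0 0.35;0 0 12.7 -0.1243 0.2009 0 0.35' ; python3 - <<'E'
from cad import *
c=cam("wrist");save(c,"w15");s=sensors.get_state();p=s["tool_pos"];Rm=R.from_quat(s["tool_rot"]).as_matrix();print(p,yaw(Rm[:2,1]))
E
```

```text
time_s: 22.6
tool_pos: [0.3217, 0.2961, 0.2406]
tool_rot: [0.466, 0.532, -0.467, 0.531]
wrist_force: [0.3, 0.6, 0.4]
finger_gap: 0.0309
[0.3220151  0.29585669 0.24081435] 7.405962869687608
```

View pics/w15.png

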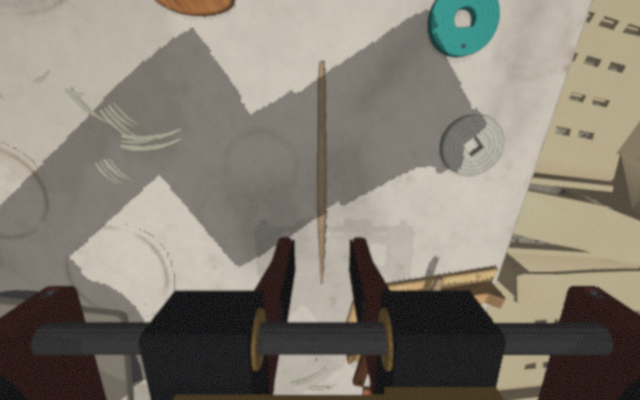

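```bash
python3 - <<'E'
from h import *
c=load("w15"); crop(c,270,50,370,295,2.4,"w15c")
g=c["px"][50:290,310:335].astype(int)
E
```

```text
(no output)
```

View pics/w15c.png

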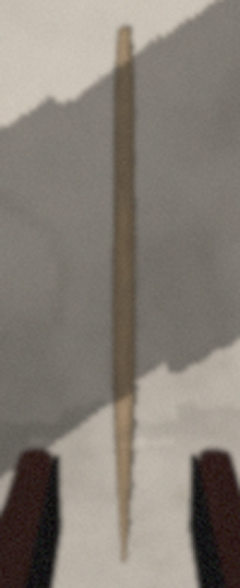

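```bash
python3 - <<'E'
from h import *
c=load("w15"); C=lambda u,v:(270+u/2.4-.3,50+v/2.4-.3)
e=back(c,*C(124,26),.005)[:2];l=back(c,*C(124,562),.005)[:2]
print(e,l,np.linalg.norm(e-l),yaw(e-l)-90,(e+l)/2)
m=(back(c,*C(112,280),.005)[:2]+back(c,*C(136,280),.005)[:2])/2;print(m)
E
```

```text
[0.30445114 0.41403328] [0.33531896 0.17862165] 0.23742674020061255 7.470163647856168 [0.31988505 0.29632747]
[0.317395   0.31531698]
```

```bash
python3 -m inch '0 0 0 -0.001 0.0003 -0.05 0.35;0 0 0 -0.001 0.0003 -0.1 0.35;0 0 0 -0.001 0.0003 -0.14 0.35;0 0 0 -0.001 0.0003 -0.155 0.35;0 0 0 -0.001 0.0003 -0.158 0.35;0 0 0 -0.001 0.0003 -0.158 0.35;0 0 0 -0.001 0.0003 -0.158 0.05;0 0 0 -0.001 0.0003 -0.158 0.03;0 0 0 -0.001 0.0003 -0.158 0.03;0 0 0 -0.001 0.0003 -0.158 0.03;0 0 0 -0.001 0.0003 -0.158 0.03;0 0 0 -0.001 0.0003 -0.158 0.03' 20
```

```text
time_s: 23.85
tool_pos: [0.3213, 0.2973, 0.0843]
tool_rot: [0.467, 0.531, -0.466, 0.532]
wrist_force: [0.6, -1.3, 7.6]
finger_gap: 0.0091
```

```bash
python3 - <<'E'
from h import *
t=load("top1");s=load("sc14");w=load("w14")
for uv in [(305,147),(320,145),(285,100),(322,120)]:
    for z in (-.3,-.2,-.1,0,.1,.2):
        p=back(t,*uv,z); print(uv,z,p[:2].round(3),"scene",proj(s,p).round(0),"w14",proj(w,p).round(0))
crop(t,250,90,350,165,8,"tch"); crop(s,170,100,330,260,4,"sch")
E
```

```text
(305, 147) -0.3 [0.607 0.125] scene [254. 271.] w14 [402. 122.]
(305, 147) -0.2 [0.588 0.12 ] scene [256. 253.] w14 [406. 130.]
(305, 147) -0.1 [0.57  0.115] scene [258. 234.] w14 [411. 142.]
(305, 147) 0 [0.551 0.109] scene [260. 213.] w14 [420. 161.]
(305, 147) 0.1 [0.532 0.104] scene [263. 189.] w14 [435. 194.]
(305, 147) 0.2 [0.513 0.099] scene [266. 161.] w14 [470. 271.]
(320, 145) -0.3 [0.615 0.074] scene [263. 261.] w14 [407. 148.]
(320, 145) -0.2 [0.596 0.071] scene [265. 244.] w14 [411. 159.]
(320, 145) -0.1 [0.576 0.069] scene [267. 225.] w14 [417. 175.]
(320, 145) 0 [0.557 0.067] scene [269. 204.] w14 [426. 199.]
(320, 145) 0.1 [0.538 0.064] scene [271. 181.] w14 [442. 242.]
(320, 145) 0.2 [0.519 0.062] scene [274. 154.] w14 [477. 337.]
(285, 100) -0.3 [0.772 0.199] scene [207. 260.] w14 [491.  73.]
(285, 100) -0.2 [0.743 0.189] scene [209. 243.] w14 [505.  76.]
(285, 100) -0.1 [0.715 0.179] scene [212. 224.] w14 [526.  80.]
(285, 100) 0 [0.687 0.17 ] scene [215. 203.] w14 [560.  86.]
(285, 100) 0.1 [0.659 0.16 ] scene [218. 180.] w14 [622.  99.]
(285, 100) 0.2 [0.631 0.151] scene [222. 154.] w14 [776. 130.]
(322, 120) -0.3 [0.703 0.068] scene [247. 248.] w14 [451. 147.]
(322, 120) -0.2 [0.678 0.066] scene [249. 232.] w14 [460. 157.]
(322, 120) -0.1 [0.654 0.064] scene [251. 214.] w14 [473. 173.]
(322, 120) 0 [0.63  0.062] scene [253. 194.] w14 [493. 197.]
(322, 120) 0.1 [0.606 0.06 ] scene [256. 171.] w14 [528. 239.]
(322, 120) 0.2 [0.581 0.058] scene [259. 145.] w14 [606. 333.]
```

View pics/tch.png

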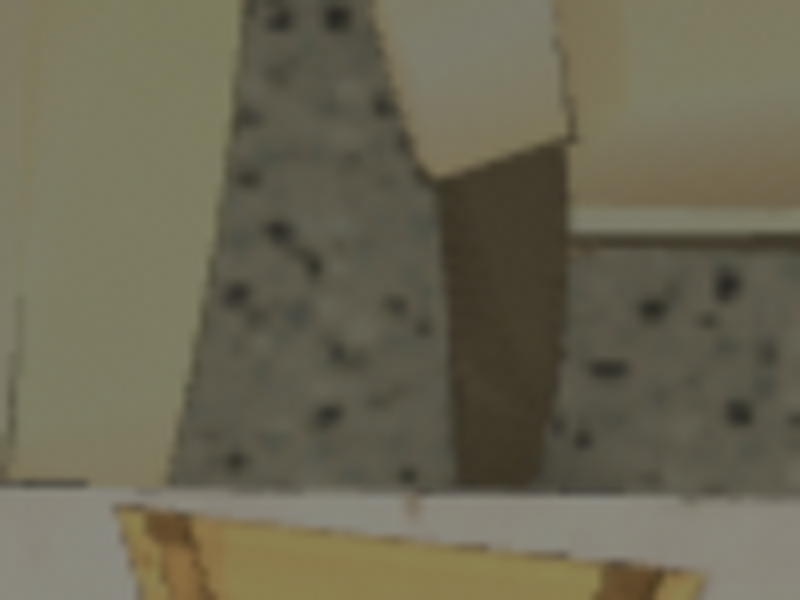

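View pics/sch.png

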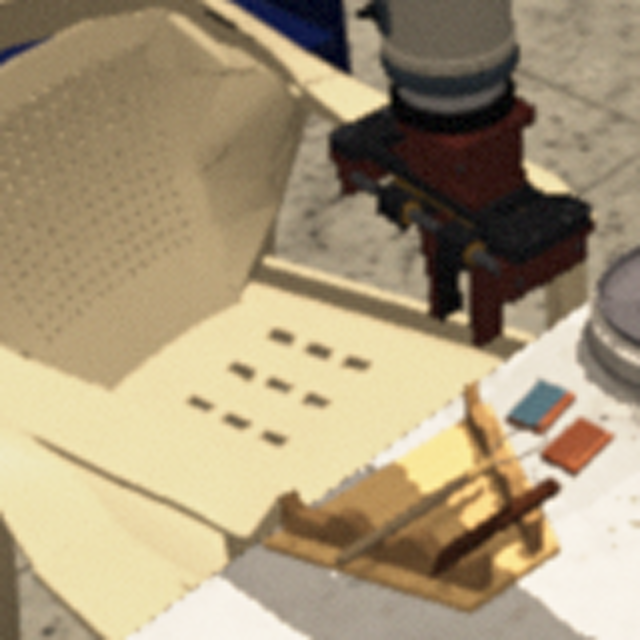

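View pics/w14.png

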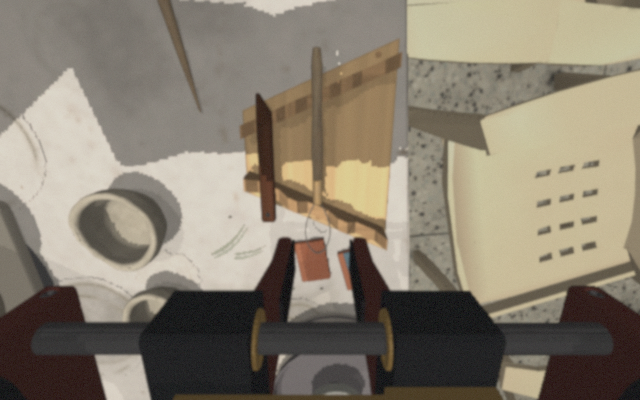

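```bash
python3 -m inch '0 0 0 0 0 0.03 0.03;0 0 0 0 0 0.08 0.03;0 0 0 0 0 0.13 0.03;0 0 -12.6 0.03 -0.03 0.16 0.03;0 0 -12.6 0.173 -0.1745 0.16 0.03;0 0 -12.6 0.173 -0.1745 0.16 0.03;0 0 -12.6 0.173 -0.1745 0.16 0.03;0 0 -12.6 0.173 -0.1745 0.16 0.03;0 0 -12.6 0.173 -0.1745 0.16 0.03;0 0 -12.6 0.173 -0.1745 0.16 0.03;0 0 -12.6 0.173 -0.1745 0.12 0.03;0 0 -12.6 0.173 -0.1745 0.08 0.03;0 0 -12.6 0.173 -0.1745 0.061 0.03;0 0 -12.6 0.173 -0.1745 0.061 0.03;0 0 -12.6 0.173 -0.1745 0.061 0.03;0 0 -12.6 0.173 -0.1745 0.061 0.03' ; python3 - <<'E'
from cad import *
s=sensors.get_state();p=s["tool_pos"];Rm=R.from_quat(s["tool_rot"]).as_matrix();print(p,yaw(Rm[:2,1]))
c=cam("wrist");save(c,"w16")
ovc(c,(200,0,420,300),2.6,"ov16",(.4463,.1265),np.radians(-5.2))
c=cam("scene");save(c,"sc16");crop(c,215,165,335,265,6,"sc16c")
E
```

```text
time_s: 25.45
tool_pos: [0.4942, 0.1232, 0.1457]
tool_rot: [0.522, 0.477, -0.521, 0.478]
wrist_force: [0.4, -0.2, -0.1]
finger_gap: 0.0091
[0.49416876 0.12324569 0.14572506] -5.071045818089092
```

View pics/ov16.png

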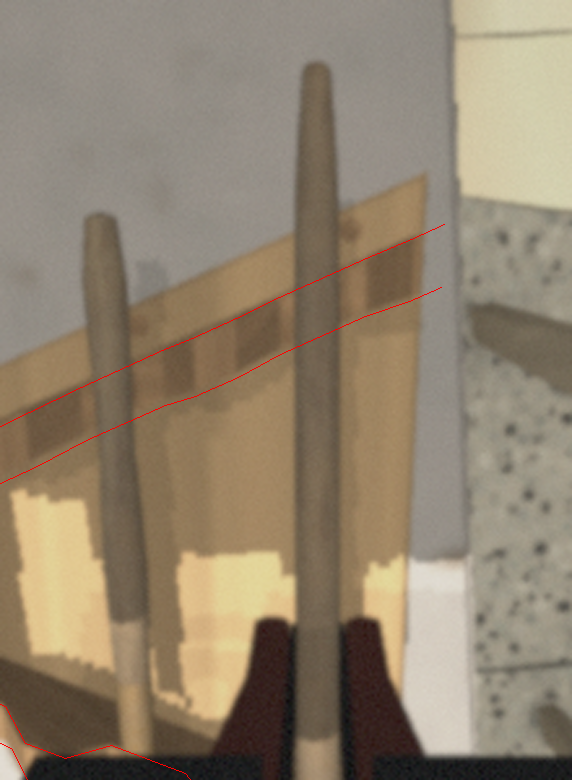

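View pics/sc16c.png

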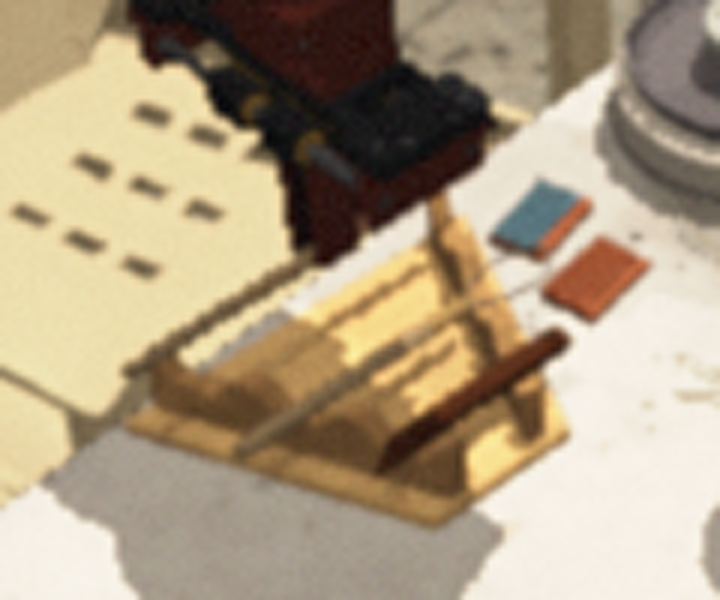

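```bash
python3 -m inch '0 0 0 0.0003 -0.0005 -0.01 0.03;0 0 0 0.0003 -0.0005 -0.02 0.03;0 0 0 0.0003 -0.0005 -0.028 0.03;0 0 0 0.0003 -0.0005 -0.031 0.03;0 0 0 0.0003 -0.0005 -0.031 0.03;0 0 0 0.0003 -0.0005 -0.031 0.03'; python3 -m inch '0 0 0 0 0 -0.001 0.03;0 0 0 0 0 -0.001 0.03;0 0 0 0 0 -0.001 0.03'
```

```text
time_s: 26.15
tool_pos: [0.4938, 0.1218, 0.1129]
tool_rot: [-0.522, -0.477, 0.522, -0.477]
wrist_force: [0.0, -0.3, 1.6]
finger_gap: 0.0094
time_s: 26.45
tool_pos: [0.4938, 0.1218, 0.1127]
tool_rot: [-0.522, -0.477, 0.522, -0.477]
wrist_force: [-3.5, -0.3, 11.1]
finger_gap: 0.0091
```

```bash
python3 -m inch '0 0 0 0 0 0.0005 0.3;0 0 0 0 0 0.0005 0.3;0 0 0 0 0 0.0005 0.3;0 0 0 0 0 0.0005 0.3;0 0 0 0 0 0.03 0.3;0 0 0 0 0 0.08 0.3;0 0 0 -0.02 -0.02 0.13 0.3;0 0 0 -0.04 -0.05 0.16 0.3;0 0 0 -0.04 -0.05 0.16 0.3;0 0 0 -0.04 -0.05 0.16 0.3' ; python3 - <<'E'
from cad import *
s=sensors.get_state();p=s["tool_pos"];print(p)
c=cam("wrist");save(c,"w17")
ovc(c,(220,0,440,280),2.7,"ov17",(.4463,.1265),np.radians(-5.2))
c=cam("scene");save(c,"sc17");crop(c,215,145,395,265,4.4,"sc17c")
E
```

```text
time_s: 27.45
tool_pos: [0.4543, 0.0715, 0.2733]
tool_rot: [0.523, 0.476, -0.521, 0.477]
wrist_force: [-0.5, 0.2, -1.0]
finger_gap: 0.0264
[0.4542891  0.07150546 0.27329654]
```

View pics/ov17.png

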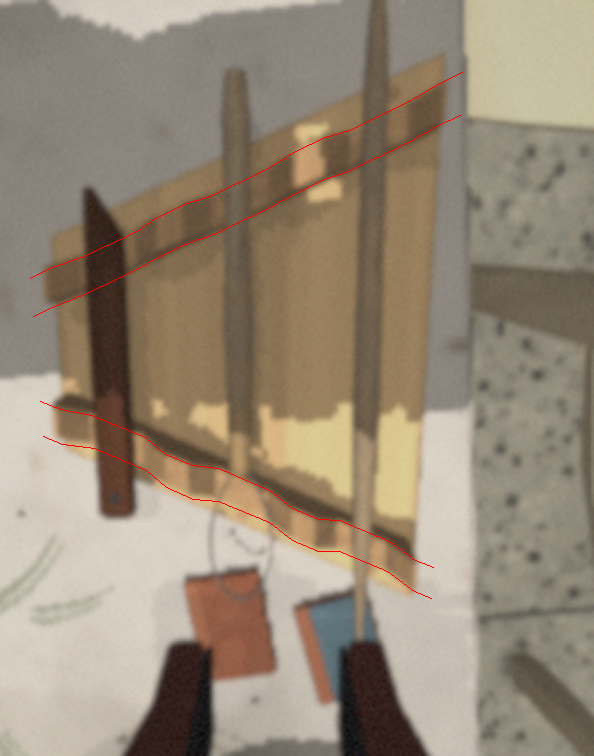

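View pics/sc17c.png

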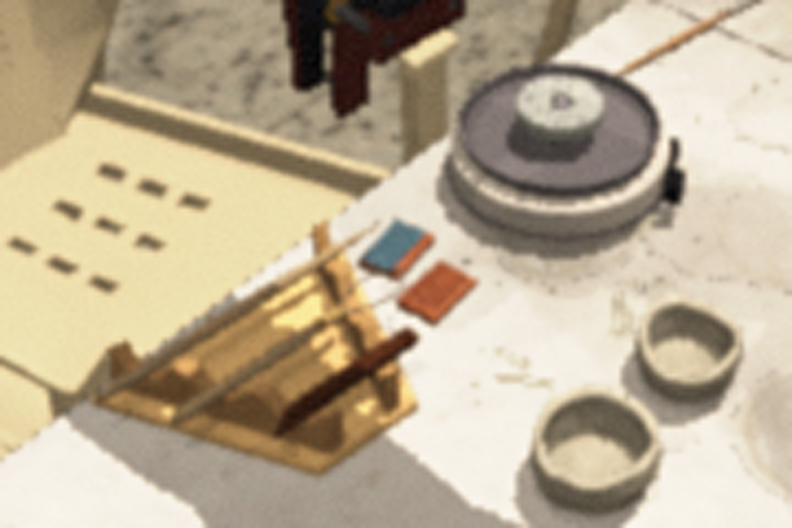

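```bash
python3 -m inch '0 0 0 -0.04 -0.45 0.03 0.5;0 0 0 -0.04 -0.45 0.03 0.5;0 0 0 -0.04 -0.45 0.03 0.5;0 0 0 -0.04 -0.45 0.03 0.5;0 0 0 -0.04 -0.45 0.03 0.5;0 0 0 -0.04 -0.45 0.03 0.5;0 0 0 -0.04 -0.45 0.03 0.5;0 0 0 -0.04 -0.45 0.03 0.5;0 0 0 -0.04 -0.45 0.03 0.5;0 0 0 -0.04 -0.45 0.03 0.5;0 0 0 -0.04 -0.45 0.03 0.5;0 0 0 -0.04 -0.45 0.03 0.5' ; python3 - <<'E'
from cad import *
s=sensors.get_state();p=s["tool_pos"];print(p)
c=cam("top");save(c,"t18");crop(c,190,140,450,240,3,"t18c")
crop(c,250,140,350,220,8,"t18d")
w=cam("wrist");save(w,"w18")
sc=cam("scene");save(sc,"sc18");crop(sc,305,150,385,210,9,"sc18w");crop(sc,225,190,325,265,8,"sc18k")
# stick in w17
c=load("w17");C=lambda u,v:(220+u/2.7-.35,v/2.7-.35);th=np.radians(-5.2);Rm=np.array([[np.cos(th),np.sin(th)],[-np.sin(th),np.cos(th)]])
for n,uv,z in [("stick far",(376.5,110),.035),("stick mid",(369,330),.035),("stick near",(363,535),.035),("stick end",(360,640),.035),("loop end",(236,70),.035),("loop far",(237,190),.035),("loop near",(239,440),.035),("loop tip",(240,598),.035)]:
    print(n,Rm@(back(c,*C(*uv),z)[:2]-[.4463,.1265]))
E
```

```text
time_s: 28.75
tool_pos: [0.4142, -0.3768, 0.3007]
tool_rot: [0.522, 0.478, -0.522, 0.476]
wrist_force: [0.0, -0.1, 0.0]
finger_gap: 0.0438
[ 0.41424869 -0.37682952  0.30066979]
stick far [0.04680281 0.08268162]
stick mid [0.04668311 0.00984808]
stick near [ 0.04694411 -0.06875024]
stick end [ 0.0471239  -0.11383968]
loop end [-0.00088883  0.09479351]
loop far [-0.00105801  0.05739664]
loop near [-0.00148906 -0.03087123]
loop tip [-0.00191043 -0.09532667]
```

View pics/t18d.png

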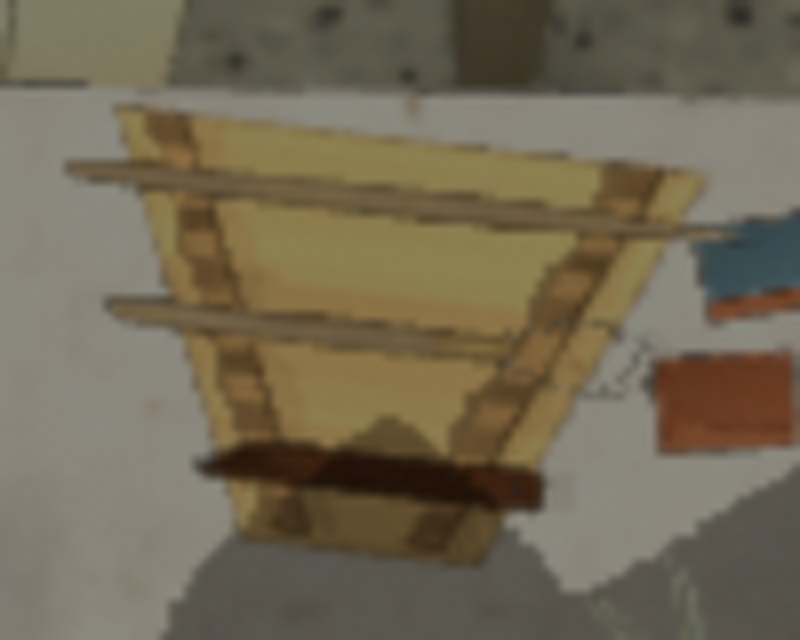

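View pics/sc18k.png

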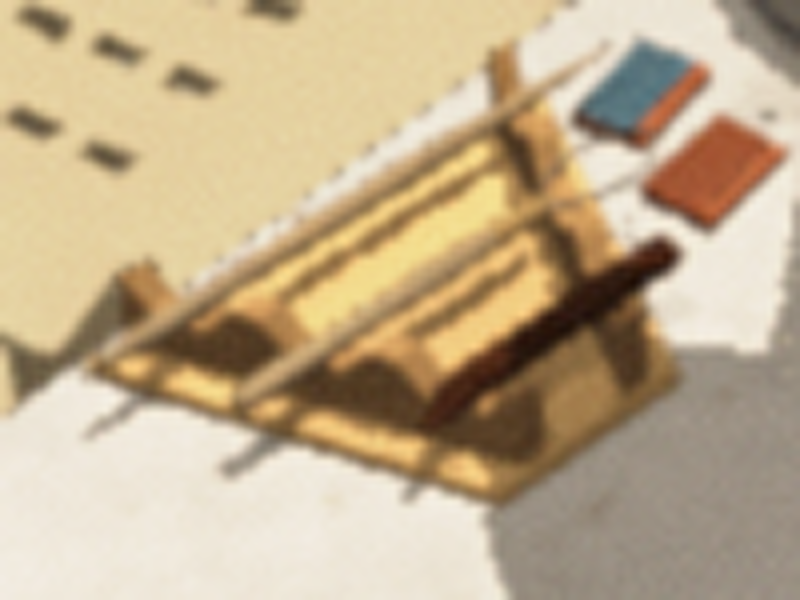

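View pics/sc18w.png

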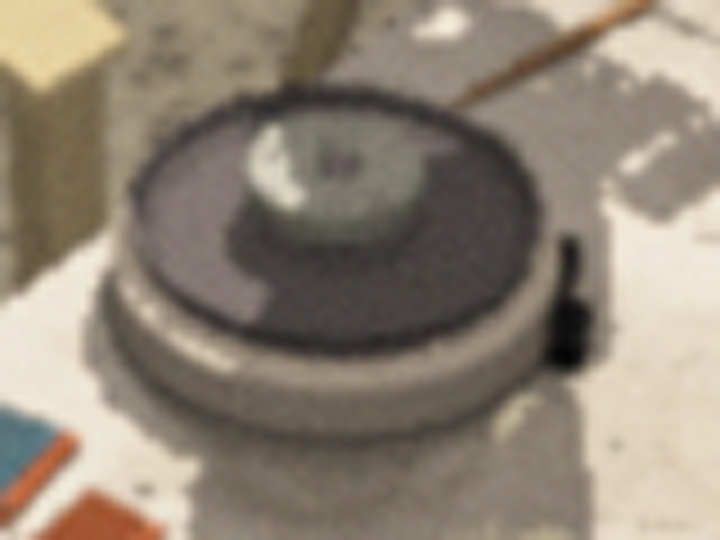

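View pics/t18c.png

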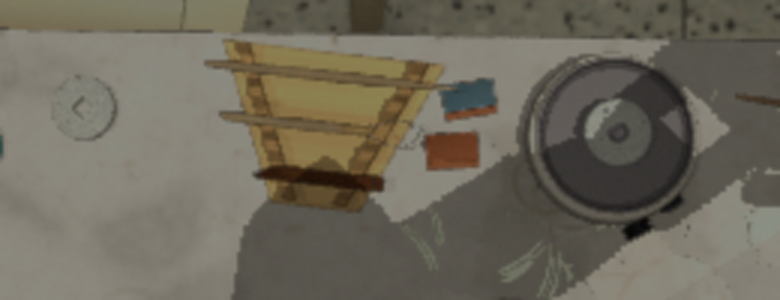

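```bash
python3 - <<'E'
from cad import *
c=load("t18");C=lambda u,v:(250+u/8-.44,140+v/8-.44);th=np.radians(-5.2);Rm=np.array([[np.cos(th),np.sin(th)],[-np.sin(th),np.cos(th)]])
for n,a,b,z in [("stick",(67,168),(742,234),.035),("loop",(107,308),(655,362),.035),("knife",(198,466),(542,490),.037)]:
    a=Rm@(back(c,*C(*a),z)[:2]-[.4463,.1265]);b=Rm@(back(c,*C(*b),z)[:2]-[.4463,.1265]);print(n,a,b,(a+b)/2,np.linalg.norm(a-b))
s=load("sc18"); o=[.4403,-.139]
ov(s,(305,150,385,210),9,"ovsw",[(dee(o,.03,.03,0,.074),(0,0,255)),(dee(o,.03,.03,0,.062),(0,255,0)),(dee(o,.072,.072,0,.056),(255,0,0))])
crop(c,370,155,425,215,9,"t18w")
E
```

```text
stick [0.04753876 0.11606905] [ 0.04939395 -0.11984114] [ 0.04846636 -0.00188605] 0.23591747648486672
loop [0.00029175 0.09638336] [ 0.00182648 -0.09465086] [0.00105912 0.00086625] 0.19104038472348453
knife [-0.0511216   0.05828045] [-0.04664274 -0.06072465] [-0.04888217 -0.0012221 ] 0.11908935479869784
```

View pics/ovsw.png

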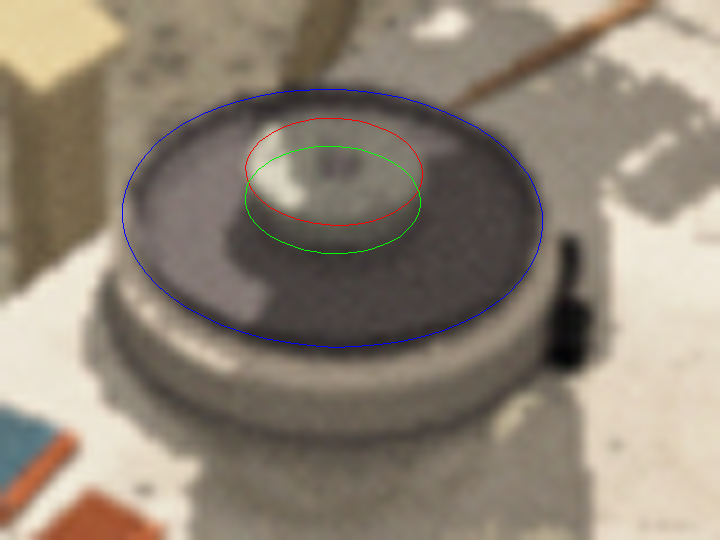

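```bash
python3 - <<'E'
from cell import robot,sensors
print(robot.finish_job(), sensors.get_state()["time_s"])
E
```

```text
the job is handed in; nothing more can be done
the job is handed in; nothing more can be done
```

The job is done and handed in at about 29 s of the 96 s allowed. No verdict is reported.

**Wheel head:** The D-bored head is on the flatted shaft, turned about 89° to match the flat. It went down over the shaft without resistance until it met the flange with about 11 N. At release its underside worked out at about z 61–62 mm. The scene camera shows it level. Its outline there sits under one pixel above the expected one, which is within calibration; resting on the shaft tip would show about 3 pixels.

**Tools in the caddy:** Knife, then loop tool, then throwing stick were placed in the front, middle and back pairs. Each was lowered until it touched before I let go.

| Tool | Off centre across the notch | Off centre along its length |
|---|---|---|
| Short knife | 0.9 mm | 1.2 mm |
| Loop tool | 1.1 mm | 0.9 mm |
| Throwing stick | 0.5 mm | 1.9 mm |

These are from the last top picture. The wrist camera put the loop tool up to 1.9 mm to the other side of its notch, and the stick about 1 mm. That difference is within the stated 2 mm calibration.

**Level:** I judged the tools level by eye and from their matching lengths, not by measuring heights.

**Left alone:** I did not touch the square-bored head, the brush, the two tiles or the turquoise look-alike. In the last pictures the square-bored head and both tiles look unmoved. The turquoise piece was barely in view, and I did not remeasure the brush.

No check failed.

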